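# Change over the blocks in a pattern-shop shaping jig

### The job

Pull the jig's slide fully out until its detent holds it, take the finished (round-topped) blocks out of the pockets and stand them flange down in the tray, then seat every blank (square-topped) block from the sloped bin flange down, flat on the floor of a pocket of its own, and only then push the slide fully home again to lock them in. Leave the glue jar, the steel cylinder and the brush alone.

Things in the scene. Friction and masses are not known exactly. Their poses are not given: they have to be found in the camera images.
- jig: Plywood jig fixed to the bench, plate 190 (x) x 236 (y) x 24 mm; origin at the centre of its underside; x points away from the knob's side, z up. Three open-topped pockets lie side by side along y, 76 mm apart. Its slide is an aluminium T: cross-bar 30 mm wide, 172 mm long, 25.5 to 37.5 mm above the bench, with a 36 mm wide tongue that carries the knob.
- pocket0 (a point): Floor centre of pocket 0, at (45, -76, 10) mm in the jig's frame, with the jig's axes. Pocket 84 mm along x by 60 mm along y, 14 mm deep, mouth chamfered 3 mm: a block's flange (80 x 56 x 12 mm) fits, its length along the jig's x, with 2 mm to spare all round, its top 2 mm below the jig's top.
- pocket1 (a point): Floor centre of pocket 1, at (45, 0, 10) mm in the jig's frame, with the jig's axes. Pocket 84 mm along x by 60 mm along y, 14 mm deep, mouth chamfered 3 mm: a block's flange (80 x 56 x 12 mm) fits, its length along the jig's x, with 2 mm to spare all round, its top 2 mm below the jig's top.
- pocket2 (a point): Floor centre of pocket 2, at (45, 76, 10) mm in the jig's frame, with the jig's axes. Pocket 84 mm along x by 60 mm along y, 14 mm deep, mouth chamfered 3 mm: a block's flange (80 x 56 x 12 mm) fits, its length along the jig's x, with 2 mm to spare all round, its top 2 mm below the jig's top.
- slide (a joint): Travel of the jig's retaining slide, m: 0 = fully home (as at the start), 0.050 = fully out, towards the jig's -x. Home, its bar lies 10 to 14 mm over the knob-side ends of all three flanges; out, it is 36 mm clear of the pockets. A small over-centre spring strut beside pocket 2 is the detent: it holds the slide at either end, about 7 N moves it past the middle, then it snaps on.
- knob_grip (a point): Grip point of the slide's knob, on its upright axis, 63 mm above the bench, with the jig's axes; moves with the slide, at (-55, 0) mm in the jig's frame when home. The knob is round dark wood, 30 mm in diameter from 51 to 75 mm above the bench, top at 79 mm; clear all round for fingers down to 42 mm above the bench.
- bin: Fixed wooden sloped bin, 210 mm along y, 112 mm up the slope, three compartments 68 mm apart along y; origin on the bench under its centre. The floor slopes 15 degrees, low side to its -x (robot's side), its centre 30 mm above the bench. Compartments 62 x 96 mm; walls and dividers stand 10 mm above the floor. Left or right of the jig, the tray on the other side.
- tray_in (a point): Centre of the inner floor, 6 mm above the bench, of the loose plywood tray for finished blocks; z up. Tray 160 mm (x) by 220 mm (y) outside, walls 6 mm thick, 12 mm above the inner floor; 0.7 kg, empty at the start. Room for two blocks side by side along its y.
- blank0: Blank: T-section wooden block, 90 g: flange 80 (x) x 56 (y) x 12 mm with a central stem 44 (x) x 26 (y) mm on it, to be gripped by its 26 mm width. Origin at the centre of the flange's underside, z towards the stem. Same after a half turn about z. Flat, square stem top at 48 mm. Starts flange down on the bin's 15 degree floor, its x up the slope. May be absent.
- blank1: Blank: T-section wooden block, 90 g: flange 80 (x) x 56 (y) x 12 mm with a central stem 44 (x) x 26 (y) mm on it, to be gripped by its 26 mm width. Origin at the centre of the flange's underside, z towards the stem. Same after a half turn about z. Flat, square stem top at 48 mm. Starts flange down on the bin's 15 degree floor, its x up the slope. May be absent.
- blank2: Blank: T-section wooden block, 90 g: flange 80 (x) x 56 (y) x 12 mm with a central stem 44 (x) x 26 (y) mm on it, to be gripped by its 26 mm width. Origin at the centre of the flange's underside, z towards the stem. Same after a half turn about z. Flat, square stem top at 48 mm. Starts flange down on the bin's 15 degree floor, its x up the slope. May be absent.
- finished0: Finished: T-section wooden block, 90 g: flange 80 (x) x 56 (y) x 12 mm with a central stem 44 (x) x 26 (y) mm on it, to be gripped by its 26 mm width. Origin at the centre of the flange's underside, z towards the stem. Same after a half turn about z. Rounded stem top at 51 mm (sides flat up to 38 mm). Starts flange down in pocket 0, locked by the slide. May be absent.
- finished1: Finished: T-section wooden block, 90 g: flange 80 (x) x 56 (y) x 12 mm with a central stem 44 (x) x 26 (y) mm on it, to be gripped by its 26 mm width. Origin at the centre of the flange's underside, z towards the stem. Same after a half turn about z. Rounded stem top at 51 mm (sides flat up to 38 mm). Starts flange down in pocket 1, locked by the slide. May be absent.
- finished2: Finished: T-section wooden block, 90 g: flange 80 (x) x 56 (y) x 12 mm with a central stem 44 (x) x 26 (y) mm on it, to be gripped by its 26 mm width. Origin at the centre of the flange's underside, z towards the stem. Same after a half turn about z. Rounded stem top at 51 mm (sides flat up to 38 mm). Starts flange down in pocket 2, locked by the slide. May be absent.
- glue: White glue jar, 60 mm in diameter, 85 mm tall; origin at the centre of its underside. Leave alone.
- core: Upright steel cylinder, 44 mm in diameter, 80 mm tall; origin at the centre of its underside. Leave alone.
- brush: Brush lying beyond the jig; origin under it. Leave alone.
There are look-alikes about, which are no part of the job. Leave any pink or yellow look-alike of the blank1 alone. What is shaped like the finished2 but blue is not meant.

How it is judged:
On the way, in this order (a step that is already met when the one before it is completed fails the run):
1. the slide is pulled fully out into its detent (value of joint slide above 0.044 m), for 0.2 s.
2. with the slide still out, every finished block stands in the tray and every blank is seated flange down in a pocket (value of joint slide above 0.04 m and ((horizontal distance between blank0 and pocket0 below 0.006 m and z of blank0 in the frame of pocket0 below 0.004 m and angle between blank0's own z axis and vertical below 0.08 rad) or (horizontal distance between blank0 and pocket1 below 0.006 m and z of blank0 in the frame of pocket1 below 0.004 m and angle between blank0's own z axis and vertical below 0.08 rad) or (horizontal distance between blank0 and pocket2 below 0.006 m and z of blank0 in the frame of pocket2 below 0.004 m and angle between blank0's own z axis and vertical below 0.08 rad)) and ((horizontal distance between blank1 and pocket0 below 0.006 m and z of blank1 in the frame of pocket0 below 0.004 m and angle between blank1's own z axis and vertical below 0.08 rad) or (horizontal distance between blank1 and pocket1 below 0.006 m and z of blank1 in the frame of pocket1 below 0.004 m and angle between blank1's own z axis and vertical below 0.08 rad) or (horizontal distance between blank1 and pocket2 below 0.006 m and z of blank1 in the frame of pocket2 below 0.004 m and angle between blank1's own z axis and vertical below 0.08 rad)) and ((horizontal distance between blank2 and pocket0 below 0.006 m and z of blank2 in the frame of pocket0 below 0.004 m and angle between blank2's own z axis and vertical below 0.08 rad) or (horizontal distance between blank2 and pocket1 below 0.006 m and z of blank2 in the frame of pocket1 below 0.004 m and angle between blank2's own z axis and vertical below 0.08 rad) or (horizontal distance between blank2 and pocket2 below 0.006 m and z of blank2 in the frame of pocket2 below 0.004 m and angle between blank2's own z axis and vertical below 0.08 rad)) and x of finished0 in the frame of tray_in between -0.074 and 0.074 m and y of finished0 in the frame of tray_in between -0.104 and 0.104 m and z of finished0 in the frame of tray_in between -0.01 and 0.01 m and angle between each of finished0, finished1, finished2's own z axis and vertical below 0.12 rad and x of finished1 in the frame of tray_in between -0.074 and 0.074 m and y of finished1 in the frame of tray_in between -0.104 and 0.104 m and z of finished1 in the frame of tray_in between -0.01 and 0.01 m and x of finished2 in the frame of tray_in between -0.074 and 0.074 m and y of finished2 in the frame of tray_in between -0.104 and 0.104 m and z of finished2 in the frame of tray_in between -0.01 and 0.01 m), for 0.2 s.
3. the slide is pushed fully home (value of joint slide below 0.005 m), for 0.2 s.
At the end, for the whole second after the job is handed in: Slide home (within 5 mm); every blank that is present sits flange down in a pocket, within 6 mm of its centre, within 4 mm of its floor and upright to 0.08 rad; every finished block that is present stands flange down on the tray's floor, upright to 0.12 rad; all released (value of joint slide below 0.005 m and ((horizontal distance between blank0 and pocket0 below 0.006 m and z of blank0 in the frame of pocket0 below 0.004 m and angle between blank0's own z axis and vertical below 0.08 rad) or (horizontal distance between blank0 and pocket1 below 0.006 m and z of blank0 in the frame of pocket1 below 0.004 m and angle between blank0's own z axis and vertical below 0.08 rad) or (horizontal distance between blank0 and pocket2 below 0.006 m and z of blank0 in the frame of pocket2 below 0.004 m and angle between blank0's own z axis and vertical below 0.08 rad)) and ((horizontal distance between blank1 and pocket0 below 0.006 m and z of blank1 in the frame of pocket0 below 0.004 m and angle between blank1's own z axis and vertical below 0.08 rad) or (horizontal distance between blank1 and pocket1 below 0.006 m and z of blank1 in the frame of pocket1 below 0.004 m and angle between blank1's own z axis and vertical below 0.08 rad) or (horizontal distance between blank1 and pocket2 below 0.006 m and z of blank1 in the frame of pocket2 below 0.004 m and angle between blank1's own z axis and vertical below 0.08 rad)) and ((horizontal distance between blank2 and pocket0 below 0.006 m and z of blank2 in the frame of pocket0 below 0.004 m and angle between blank2's own z axis and vertical below 0.08 rad) or (horizontal distance between blank2 and pocket1 below 0.006 m and z of blank2 in the frame of pocket1 below 0.004 m and angle between blank2's own z axis and vertical below 0.08 rad) or (horizontal distance between blank2 and pocket2 below 0.006 m and z of blank2 in the frame of pocket2 below 0.004 m and angle between blank2's own z axis and vertical below 0.08 rad)) and x of finished0 in the frame of tray_in between -0.074 and 0.074 m and y of finished0 in the frame of tray_in between -0.104 and 0.104 m and z of finished0 in the frame of tray_in between -0.01 and 0.01 m and angle between each of finished0, finished1, finished2's own z axis and vertical below 0.12 rad and x of finished1 in the frame of tray_in between -0.074 and 0.074 m and y of finished1 in the frame of tray_in between -0.104 and 0.104 m and z of finished1 in the frame of tray_in between -0.01 and 0.01 m and x of finished2 in the frame of tray_in between -0.074 and 0.074 m and y of finished2 in the frame of tray_in between -0.104 and 0.104 m and z of finished2 in the frame of tray_in between -0.01 and 0.01 m); the robot touches nothing.
It fails at once if the glue is moved more than 30 mm (distance of glue from where it was at the start of the episode above 0.03 m).
It fails at once if the core is moved more than 30 mm (distance of core from where it was at the start of the episode above 0.03 m).
It fails at once if the brush is moved more than 30 mm (distance of brush from where it was at the start of the episode above 0.03 m).
Of blank0, blank1, blank2 only 2 to 3 are there at a start; the rules pass over those that are not, and their reading is None.
Of finished0, finished1, finished2 only 1 to 2 are there at a start; the rules pass over those that are not, and their reading is None.
At some moment in a run one of tray, blank0, blank1, blank2 may be knocked a few centimetres aside while the robot is not near it.
Once in a run the grip may slacken for a moment while it holds something.
It also fails if it takes over 210 s, if anything falls off the work surface, if the arm or the gripper's body presses on something with over 40 N, if the wrist force passes 120 N, or if a joint passes its speed limit or range.

### The arm

A 7-joint arm with a two-finger parallel gripper is mounted at the origin on the work surface. World frame = base frame: x ahead of the robot, y to its left, z up, the work surface at z = 0. Lengths are in m, angles in rad, forces in N, time in s.
With the tool pointing down it reaches from about 0.4 to 0.85 m from the base axis. Payload 10.4 kg.
Tool frame: the origin (TCP) lies midway between the tips of the shut fingers; the grasp point (between the pads) lies r.grip_point_offset behind it (r.grip_point_offset is the distance from the TCP to the grasp point, in m); z points along the fingers, y is the line along which they close (so a half turn about z gives the same grasp; the last joint's range is limited). The gripper opens to 87 mm and grips with 3 to 60 N. Pads are 19 mm wide; open, the fingers measure 117 mm over their backs; the gripper's body (75 mm by 190 mm) begins 51 mm behind the grasp point.
Start: joints at [-1.317, 0.332, -0.065, 1.46, 0.022, 1.35, -0.088], TCP at [0.171, 0.601, 0.188] pointing down, gripper open.
Joint ranges: [-2.6, 2.6], [-0.5, 2.12], [-1.47, 1.34], [0.16, 2.42], [-1.27, 4.41], [0.06, 2.06], [-2.6, 2.6]. Speed limits (rad/s): [2.22, 2.22, 2.79, 2.79, 3.14, 3.14, 3.14].

### API

Orientations are given as a unit quaternion [x, y, z, w].
In Python, from bench import r gives the robot as it stands.
- The arm moves only by the tool play_rows, never from a script. Its arguments are lists of equal length, an entry for each row: "claw": the closure, from 0 (fully open) to 1 (shut); "delta_pos": the shift along the tool's x, y, z scaled (see below), a list of three; "delta_rot": the turn, a rotation vector about the tool's x, y, z scaled (see below), a list of three. A call has 1 to 8 rows; each row shifts and turns the commanded pose from where the row before left it, along the tool's axes as they then stand; what a row does not reach is not made up. The controller multiplies each number of a shift by 200 mm and each number of a turn by pi rad. A row lasts 1/10 s, in which the tool goes at most 50 mm and 8.59 degrees, less where a joint would pass 70% of its speed; a pose out of reach is approached as far as the arm can. A call with a number of a shift or a turn outside -1 to 1 is refused whole. A call with a gripper value outside its range is refused whole. The fingers move at their own pace and stop on an object; "squeeze" is the grip in N (left out, the last holds). Time passes only in rows, so rows that do not move let the fingers close. It gives the time, the measured TCP pose, the force, the opening and the grip force at its end, in the units of the state.
- r.read_state(): the state, without advancing time (a new reading comes with each control period).
- r.camera(name): name is "scene" or "top"; returns a dict with "pixels" (420x560x3 uint8, red, green, blue), "camera_matrix" (3x3 intrinsics, pixels), "D" ([k1, k2, p1, p2, k3] as OpenCV has them; the pictures are not rectified), "cam_to_world" (4x4, takes a point from camera to world coordinates). Camera axes: x right, y up, looking along -z (the intrinsics and any distortion apply to the point x, -y, -z); pixel columns grow to the right and rows downward; lengths in m; the calibration is good to about 2 mm. A picture is of the moment at which its call begins. There is no depth.
- r.close_job(): hands the job in; it is judged then, once.
The state is a dict: "time": time; "joint_positions": joint angles; "joint_vel": joint speeds; "joint_torque": joint torques, N m; "ee_pos": TCP position; "eef_rot": TCP orientation; "ft_force": force on the tool from outside, world axes, zero at the start; "torque": the same for the moment, N m; "width": finger opening in m; "grip_force": force on a finger pad.
Only numpy, scipy, OpenCV 4.12 (cv2) and the standard library are available. Lean on these libraries where they do the work, as an engineer would, in place of code of your own. Each camera call takes 0.05 s, during which the arm holds its last target. There are 200 camera calls.

## Working session

There is one attempt and no reset: what is moved stays moved. The work goes in short steps, Python scripts to look and compute and a tool call to move; the robot and the scene stay as the last step left them, time stands still between calls to the robot, and variables do not carry over. Pictures are saved under pics/ and viewed, at most 14 in all, crops included, and the job is handed in when it is done.

Besides the shell and the picture viewer there is one more tool, called after ">>>" by a JSON object that holds its "method" and its "body". play_rows: Moves the arm, as the interface text tells. Shifts and turns lie within -1 to 1; 1 stands for 200 mm of shift or pi rad of turn. Its arguments: {"type":"object","properties":{"claw":{"type":"array"},"delta_pos":{"type":"array"},"delta_rot":{"type":"array"},"squeeze":{"type":"number"}},"required":["claw","delta_pos","delta_rot"]}

```bash
mkdir -p pics; ls; python3 - <<'E'
from bench import r
import cv2,numpy as np,pickle
s=r.read_state();print(s, r.grip_point_offset)
for n in("top","scene"):
    c=r.camera(n);pickle.dump(c,open(n+".pkl","wb"));cv2.imwrite(f"pics/{n}0.png",cv2.resize(c["pixels"][:,:,::-1],(784,588),interpolation=cv2.INTER_CUBIC))
    print(n,c["camera_matrix"],c["D"],c["cam_to_world"])
E
```

```text
pics
{'time': 0.0, 'joint_positions': array([-1.31662189,  0.33286273, -0.06474578,  1.46092511,  0.02162134,
        1.34986859, -0.08845999]), 'joint_vel': array([-9.01639561e-04, -1.09641207e-04, -3.76757484e-04,  1.35952551e-03,
        3.62784658e-05, -4.39578659e-04, -1.71327447e-04]), 'joint_torque': array([ 1.10662506e-04, -6.23264122e+01,  2.47333373e-02, -3.89887261e+01,
       -6.14644960e-02,  3.97421373e-02,  1.10954700e-04]), 'ee_pos': array([0.17065707, 0.60081567, 0.18696753]), 'eef_rot': array([ 1.37892105e-01,  9.90447020e-01, -6.80848046e-04, -6.06335382e-05]), 'ft_force': array([-0.22488265, -0.28949638,  0.26087702]), 'torque': array([-0.02564452, -0.00147706, -0.01168107]), 'grip_force': 0.0, 'width': 0.08704456051100716} 0.0187
top [[500.11020082   0.         281.08370774]
 [  0.         500.11020082 206.71265447]
 [  0.           0.           1.        ]] [-0.1442566  0.         0.         0.         0.       ] [[-0.11416844  0.96706478 -0.22748905  0.29747541]
 [-0.99343312 -0.11285984  0.01879621  0.01987943]
 [-0.00749723  0.22814109  0.97359922  1.24921055]
 [ 0.          0.          0.          1.        ]]
scene [[442.42189256   0.         284.96884223]
 [  0.         442.42189256 214.11183522]
 [  0.           0.           1.        ]] [-0.03485238  0.          0.          0.          0.        ] [[-8.30992946e-01 -3.51836301e-01  4.30885068e-01  9.82658808e-01]
 [ 5.56282519e-01 -5.24615740e-01  6.44459529e-01  6.40862114e-01]
 [-6.95168098e-04  7.75235153e-01  6.31672363e-01  6.88188953e-01]
 [ 0.00000000e+00  0.00000000e+00  0.00000000e+00  1.00000000e+00]]
```

View pics/top0.png

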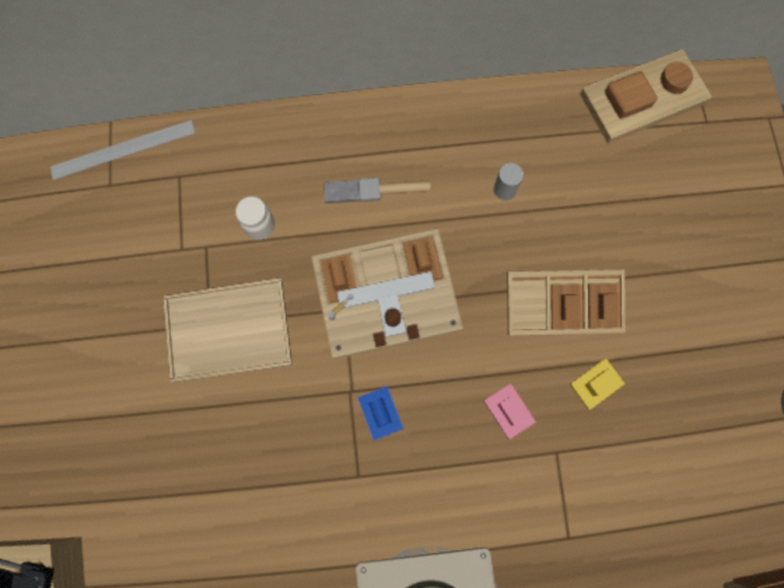

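View pics/scene0.png

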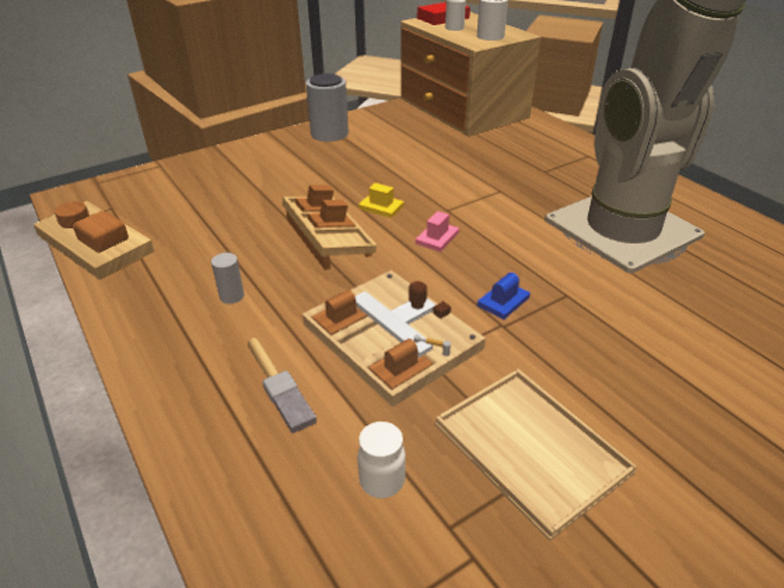

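The top view (784 px) shows the jig at (388,293) with finished blocks at (340,278) and (422,257). The middle pocket is empty and the knob is at (393,317). The bin is at (566,303) with blanks in its middle and right compartments, and the tray is at (228,330). The blue, pink and yellow look-alikes lie nearer the robot.

```bash
cat > h.py <<'E'
import cv2,numpy as np,pickle
from scipy.spatial.transform import Rotation as R
def ray(c,uv):
    p=cv2.undistortPoints(np.array(uv,float).reshape(-1,1,2),c["camera_matrix"],np.array(c["D"])).reshape(-1,2)
    d=np.c_[p[:,0],-p[:,1],-np.ones(len(p))]@c["cam_to_world"][:3,:3].T
    return c["cam_to_world"][:3,3],d
def plane(c,uv,z):
    o,d=ray(c,uv);return o+d*((z-o[2])/d[:,2])[:,None]
def proj(c,P):
    P=np.atleast_2d(P);T=np.linalg.inv(c["cam_to_world"]);q=P@T[:3,:3].T+T[:3,3];q=q*[1,-1,-1]
    return cv2.projectPoints(q,np.zeros(3),np.zeros(3),c["camera_matrix"],np.array(c["D"]))[0].reshape(-1,2)
def tri(c1,u1,c2,u2):
    o1,d1=ray(c1,u1);o2,d2=ray(c2,u2);out=[]
    for a,b in zip(d1,d2):
        s=np.linalg.lstsq(np.c_[a,-b],o2-o1,rcond=None)[0];p,q=o1+a*s[0],o2+b*s[1]
        out.append(np.r_[(p+q)/2,np.linalg.norm(p-q)])
    return np.array(out)
def crop(c,x,y,w,h,k):
    im=cv2.resize(c["pixels"][y:y+h,x:x+w,::-1],(w*k,h*k),interpolation=cv2.INTER_CUBIC)
    for i in range((-x)%10,w,10): cv2.putText(im,str(x+i),(i*k,8),0,.3,(255,255,255),1) if (x+i)%20==0 else 0; im[:14,i*k]=255
    for i in range((-y)%10,h,10): cv2.putText(im,str(y+i),(0,i*k),0,.3,(255,255,255),1); im[i*k,:10]=255
    return im
E
python3 - <<'E'
from h import *
t=pickle.load(open("top.pkl","rb"));s=pickle.load(open("scene.pkl","rb"))
a=crop(t,220,162,112,95,7);cv2.imwrite("pics/a.png",a[:600,:800])
b=np.zeros((590,800,3),np.uint8);x=crop(s,200,130,75,62,5);b[:310,:375]=x;x=crop(t,358,188,84,56,5);b[:280,378:798]=x;x=crop(s,215,190,140,98,3)
b[312-20:312-20+294,:420]=x
x=crop(t,114,196,96,78,3);b[300:534,424:712]=x
cv2.imwrite("pics/b.png",b)
cv2.imwrite("pics/c.png",crop(s,212,190,136,98,6)[:588,:800])
E
```

```text
(no output)
```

View pics/a.png

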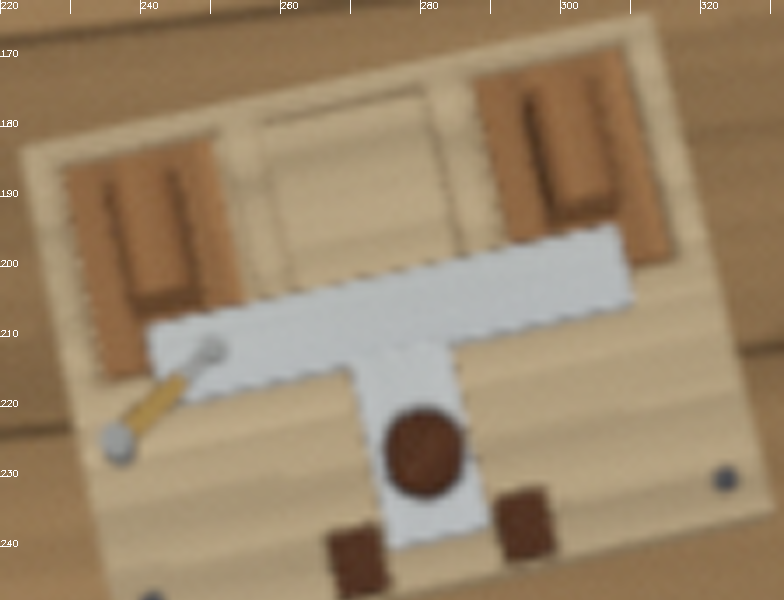

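View pics/b.png

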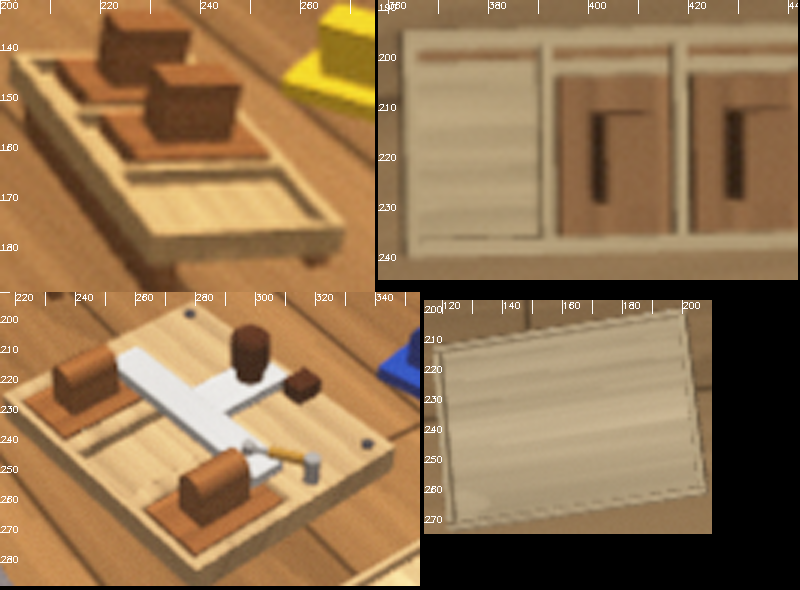

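View pics/c.png

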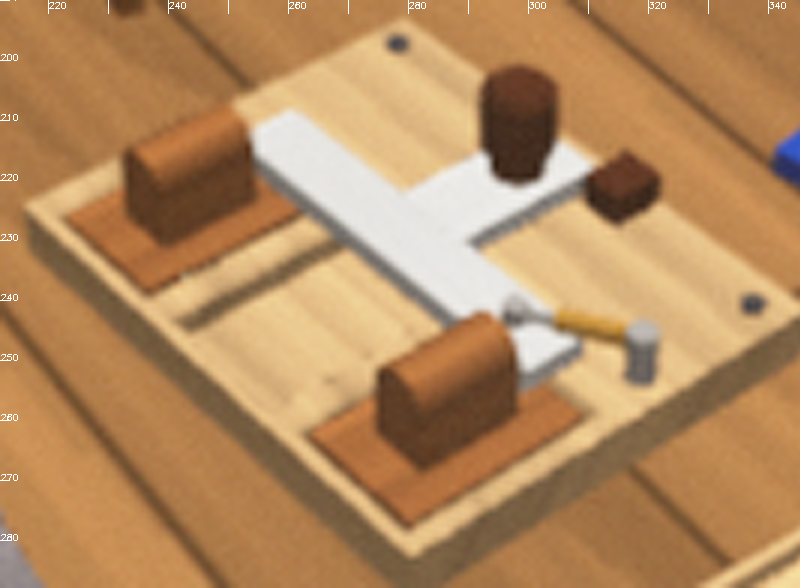

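The crops show the jig corners in the top view at about (223,183), (313,164), (330,235) and (238,253), with the knob top at (280,226). In the scene view the jig corners are at (281,193), (216,224), (281,283) and (345,240). The blanks' flanges span columns 393–417 and 421–444 in the top view.

```bash
cat > m.py <<'E'
from h import *
t=pickle.load(open("top.pkl","rb"));s=pickle.load(open("scene.pkl","rb"))
def px(l,k,ox,oy): return (np.array(l,float)+.5)/k-.5+[ox,oy]
np.set_printoptions(precision=4,suppress=True)
# jig corners order: +x+y, +x-y, -x-y, -x+y
jt=np.vstack([px([(22,148),(655,13),(775,512)],7,220,162),px([(333,355)],1.4,0,0)])
js=np.vstack([px([(413,558),(25,205),(412,17)],6,212,190),px([(484,338)],1.4,0,0)])
print("jig tri\n",tri(t,jt,s,js))
for c,u in((t,jt),(s,js)):
    p=plane(c,u,.024)[:,:2];e=p[0]+p[1]-p[2]-p[3];f=p[0]+p[3]-p[1]-p[2]
    print(p,"ctr",p.mean(0),"yaw",np.degrees(np.arctan2(e[1],e[0])),np.degrees(np.arctan2(-f[0],f[1])),"len",np.linalg.norm(e)/2,np.linalg.norm(f)/2)
print("knob",plane(t,px([(425,452)],7,220,162),.079),plane(s,px([(518,85)],6,212,190),.079))
# tray corners top: outer
tt=px([(439-424,349-300),(687-424,310-300),(705-424,492-300),(455-424,528-300)],3,114,196)
ts=px([(437,424),(517,373),(633,467),(553,530)],1.4,0,0)
p=plane(t,tt,.018);print("tray",p,p.mean(0));p=plane(s,ts,.018);print(p,p.mean(0))
# bin outer corners
bt=px([(508,272),(623,270),(625,332),(510,334)],1.4,0,0)
bs=px([(12,55),(98,42),(343,222),(150,235)],5,200,130)
print("bin top",plane(t,bt[:2],.05),plane(t,bt[2:],.028))
print("core",plane(t,px([(510,172)],1.4,0,0),.08),"glue",plane(t,px([(251,211)],1.4,0,0),.085))
E
python3 m.py
python3 - <<'E'
from h import *
t=pickle.load(open("top.pkl","rb"));s=pickle.load(open("scene.pkl","rb"))
ht=cv2.cvtColor(t["pixels"],cv2.COLOR_RGB2HSV);hs=cv2.cvtColor(s["pixels"],cv2.COLOR_RGB2HSV)
for n,u in dict(fin=(243,192),finfl=(249,190),plate=(270,190),table=(260,155),blanktop=(410,218),blfl=(397,220),blside=(400,218)).items(): print(n,ht[u[1],u[0]])
b=np.zeros((600,800,3),np.uint8)
b[:480,:720]=crop(s,205,130,72,48,10)
cv2.imwrite("pics/d.png",b[:480,:720]);cv2.imwrite("pics/e.png",crop(t,386,192,66,48,11)[:528,:726])
E
```

```text
jig tri
 [[ 0.6607  0.1384  0.0269  0.005 ]
 [ 0.6849 -0.097   0.0259  0.0052]
 [ 0.4955 -0.1146  0.0273  0.0064]
 [ 0.476   0.1178  0.0278  0.0055]]
[[ 0.6636  0.1371]
 [ 0.6878 -0.0987]
 [ 0.4985 -0.1171]
 [ 0.4784  0.1161]] ctr [0.5821 0.0093] yaw 5.998470944274235 5.395998804683613 len 0.1882035305282167 0.23557179730321368
[[ 0.6577  0.1382]
 [ 0.6825 -0.0967]
 [ 0.4912 -0.1156]
 [ 0.4712  0.1169]] ctr [0.5756 0.0107] yaw 6.067002828229761 5.470478950220047 len 0.18993376345175494 0.23479556575550978
knob [[0.5239 0.0046 0.079 ]] [[0.5225 0.0049 0.079 ]]
tray [[0.6197 0.4122 0.018 ]
 [0.6288 0.1958 0.018 ]
 [0.4723 0.1933 0.018 ]
 [0.4649 0.4055 0.018 ]] [0.5464 0.3017 0.018 ]
[[0.6326 0.2108 0.018 ]
 [0.4752 0.1994 0.018 ]
 [0.4645 0.41   0.018 ]
 [0.6139 0.4162 0.018 ]] [0.5466 0.3091 0.018 ]
bin top [[ 0.586  -0.2084  0.05  ]
 [ 0.5659 -0.4163  0.05  ]] [[ 0.4573 -0.4064  0.028 ]
 [ 0.4787 -0.199   0.028 ]]
core [[ 0.7622 -0.2352  0.08  ]] glue [[0.7409 0.2322 0.085 ]]
fin [ 13 140 135]
finfl [ 14 134 147]
plate [ 19  74 180]
table [ 17 109 157]
blanktop [ 14 132 141]
blfl [ 14 131 142]
blside [ 14 139  99]
```

View pics/d.png

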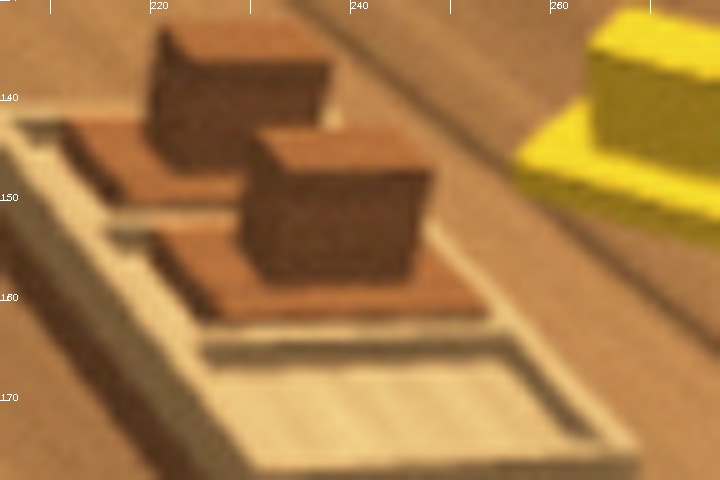

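View pics/e.png

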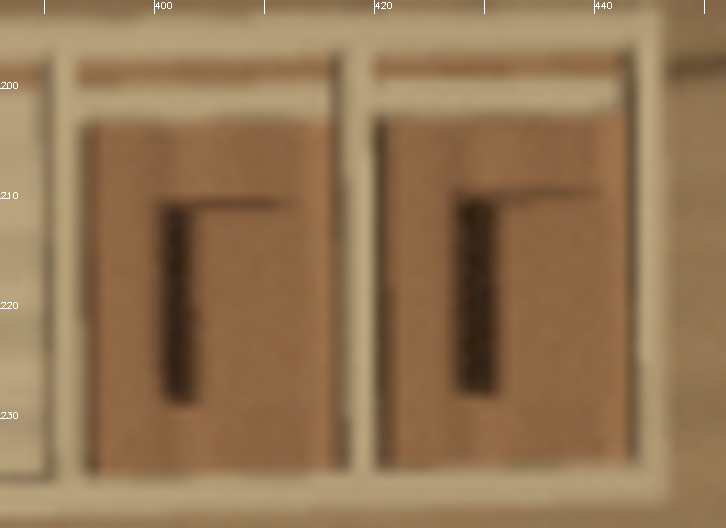

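The close-ups show the blanks' stem tops centred at about (239,145) and (229,134) in the scene view, and (409,219) and (436,219) in the top view. Both lie against the low wall of the bin.

```bash
cat > go.py <<'E'
import sys,numpy as np
from scipy.spatial.transform import Rotation as R
from bench import r
# go.py x y z yaw_deg tilt_deg : tcp target -> shift / turn in tool axes and units (turn first, then shift in new axes)
np.set_printoptions(precision=4,suppress=True)
def go(x,y,z,yaw=5.7,tilt=0,cur=None):
    s=r.read_state();A=R.from_quat(s["eef_rot"])
    B=R.from_euler("ZY",[yaw,-tilt],degrees=True)*R.from_quat([0,1,0,0])
    d=np.array([x,y,z])-s["ee_pos"];rv=(A.inv()*B).as_rotvec()/np.pi
    print("t",round(s["time"],1),"at",s["ee_pos"],"turn",rv,"shift(after turn)",B.inv().apply(d)/.2,"shift(now)",A.inv().apply(d)/.2,"w",round(s["width"],4),"F",s["ft_force"])
if __name__=="__main__": go(*map(float,sys.argv[1:]))
E
python3 go.py .5235 .0047 .16
python3 - <<'E'
from m import *
print("----blanks")
bt=px([(195+58,302),(497+58,297)],11,386,192);bs=px([(343,148),(245,42)],10,205,130)
print(tri(t,bt,s,bs),plane(t,bt,.0743),plane(s,bs,.0743))
ft=px([(162,230),(575,140)],7,220,162)
print("fin",plane(t,ft,.061))
fs=px([(447,345),(188,145)],6,212,190);print(plane(s,fs,.061), tri(t,ft,s,fs))
E
```

```text
t 0.1 at [0.1707 0.6008 0.187 ] turn [-0.0004 -0.0001 -0.1198] shift(after turn) [-1.4593 -3.1411  0.1351] shift(now) [-2.5113 -2.3851  0.1384] w 0.0871 F [-0.1789 -0.2715  0.4359]
jig tri
 [[ 0.6607  0.1384  0.0269  0.005 ]
 [ 0.6849 -0.097   0.0259  0.0052]
 [ 0.4955 -0.1146  0.0273  0.0064]
 [ 0.476   0.1178  0.0278  0.0055]]
[[ 0.6636  0.1371]
 [ 0.6878 -0.0987]
 [ 0.4985 -0.1171]
 [ 0.4784  0.1161]] ctr [0.5821 0.0093] yaw 5.998470944274235 5.395998804683613 len 0.1882035305282167 0.23557179730321368
[[ 0.6577  0.1382]
 [ 0.6825 -0.0967]
 [ 0.4912 -0.1156]
 [ 0.4712  0.1169]] ctr [0.5756 0.0107] yaw 6.067002828229761 5.470478950220047 len 0.18993376345175494 0.23479556575550978
knob [[0.5239 0.0046 0.079 ]] [[0.5225 0.0049 0.079 ]]
tray [[0.6197 0.4122 0.018 ]
 [0.6288 0.1958 0.018 ]
 [0.4723 0.1933 0.018 ]
 [0.4649 0.4055 0.018 ]] [0.5464 0.3017 0.018 ]
[[0.6326 0.2108 0.018 ]
 [0.4752 0.1994 0.018 ]
 [0.4645 0.41   0.018 ]
 [0.6139 0.4162 0.018 ]] [0.5466 0.3091 0.018 ]
bin top [[ 0.586  -0.2084  0.05  ]
 [ 0.5659 -0.4163  0.05  ]] [[ 0.4573 -0.4064  0.028 ]
 [ 0.4787 -0.199   0.028 ]]
core [[ 0.7622 -0.2352  0.08  ]] glue [[0.7409 0.2322 0.085 ]]
----blanks
[[ 0.504  -0.3034  0.0771  0.0036]
 [ 0.4974 -0.3714  0.0764  0.0031]] [[ 0.506  -0.3054  0.0743]
 [ 0.4991 -0.3731  0.0743]] [[ 0.5008 -0.3059  0.0743]
 [ 0.495  -0.3733  0.0743]]
fin [[ 0.6169  0.0871  0.061 ]
 [ 0.6326 -0.061   0.061 ]]
[[ 0.6126  0.0915  0.061 ]
 [ 0.6326 -0.0527  0.061 ]] [[ 0.6146  0.0891  0.061   0.006 ]
 [ 0.6317 -0.0597  0.0567  0.005 ]]
```

>>> {"method": "play_rows", "body": {"claw": [0.2,0.2,0.2,0.2,0.2,0.2,0.2,0.2], "delta_pos": [[0,0,0],[0,0,0],[0,0,0],[-0.104,-0.224,0],[-0.104,-0.224,0],[-0.104,-0.224,0],[-0.104,-0.224,0],[-0.104,-0.224,0]], "delta_rot": [[0,0,-0.04],[0,0,-0.04],[0,0,-0.04],[0,0,0],[0,0,0],[0,0,0],[0,0,0],[0,0,0]], "squeeze": 30}}

```text
time: 0.9
ee_pos: [0.2973, 0.3867, 0.1875]
eef_rot: [-0.05, 0.999, -0.0, -0.0]
ft_force: [0.7, -0.8, 0.2]
width: 0.0697
grip_force: 0.0
```

>>> {"method": "play_rows", "body": {"claw": [0.2,0.2,0.2,0.2,0.2,0.2,0.2,0.2], "delta_pos": [[-0.104,-0.224,0],[-0.104,-0.224,0],[-0.104,-0.224,0],[-0.104,-0.224,0],[-0.104,-0.224,0],[-0.104,-0.224,0],[-0.104,-0.224,0],[-0.104,-0.224,0]], "delta_rot": [[0,0,0],[0,0,0],[0,0,0],[0,0,0],[0,0,0],[0,0,0],[0,0,0],[0,0,0]]}}

```text
time: 1.7
ee_pos: [0.4986, 0.0469, 0.1878]
eef_rot: [-0.05, 0.999, 0.0, 0.0]
ft_force: [1.3, 0.4, -1.1]
width: 0.0698
grip_force: 0.0
```

```bash
python3 go.py .5235 .0047 .0455
```

```text
t 1.7 at [0.4986 0.0469 0.1878] turn [0.0001 0.0001 0.0003] shift(after turn) [-0.103  -0.2223  0.7113] shift(now) [-0.1026 -0.2226  0.7113] w 0.0698 F [ 1.2665  0.3933 -1.1301]
```

>>> {"method": "play_rows", "body": {"claw": [0.2,0.2,0.2,0.2,0.2,0.2,0.9,0.9], "delta_pos": [[-0.103,-0.222,0],[0,0,0.2],[0,0,0.2],[0,0,0.2],[0,0,0.111],[0,0,0],[0,0,0],[0,0,0]], "delta_rot": [[0,0,0],[0,0,0],[0,0,0],[0,0,0],[0,0,0],[0,0,0],[0,0,0],[0,0,0]]}}

```text
time: 2.5
ee_pos: [0.5242, 0.0068, 0.0471]
eef_rot: [-0.05, 0.999, 0.0, 0.001]
ft_force: [0.9, -0.2, -0.1]
width: 0.0607
grip_force: 0.0
```

>>> {"method": "play_rows", "body": {"claw": [0.9,0.9,0.9], "delta_pos": [[0,0,0],[0,0,0],[0,0,0]], "delta_rot": [[0,0,0],[0,0,0],[0,0,0]]}}

```text
time: 2.8
ee_pos: [0.5234, 0.0068, 0.0461]
eef_rot: [-0.05, 0.999, 0.0, 0.0]
ft_force: [-0.3, -0.4, 0.2]
width: 0.0375
grip_force: 0.0
```

>>> {"method": "play_rows", "body": {"claw": [0.9,0.9,0.9,0.9], "delta_pos": [[0,0,0],[0,0,0],[0,0,0],[0,0,0]], "delta_rot": [[0,0,0],[0,0,0],[0,0,0],[0,0,0]]}}

```text
time: 3.2
ee_pos: [0.523, 0.0067, 0.0455]
eef_rot: [-0.05, 0.999, 0.0, 0.0]
ft_force: [-0.3, 0.0, -0.6]
width: 0.011
grip_force: 0.0
```

```bash
python3 - <<'E'
from h import *
from bench import r
b=np.zeros((600,800,3),np.uint8)
t=r.camera("top");s=r.camera("scene");pickle.dump(t,open("top.pkl","wb"));pickle.dump(s,open("scene.pkl","wb"))
b[:500,:400]=crop(t,230,165,100,125,4);b[:500,400:]=crop(s,235,165,100,125,4)
cv2.imwrite("pics/f.png",b)
E
```

```text
(no output)
```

View pics/f.png

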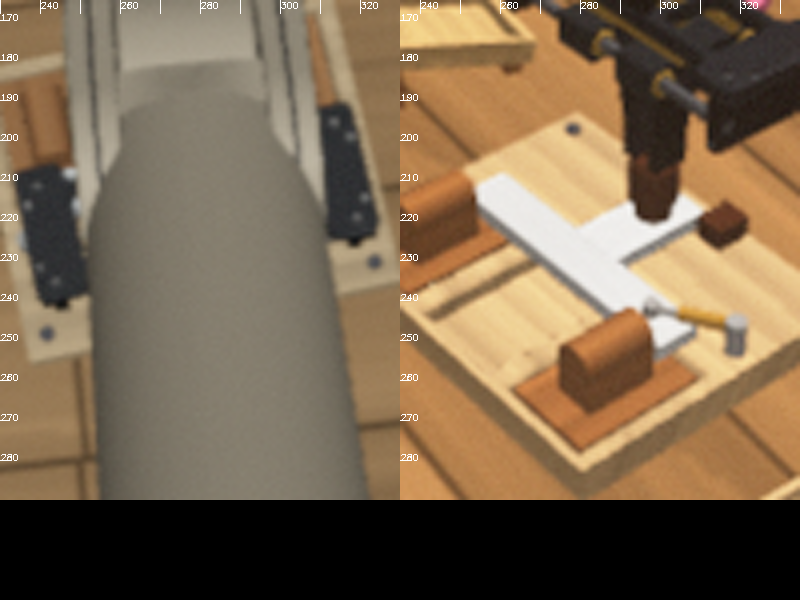

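The fingers look shut at the knob's top, at about (298,205) in the scene view, with the knob still visible below them. I'll check where the TCP projects.

```bash
python3 go.py .5235 .0047 .0455; python3 - <<'E'
from h import *
s=pickle.load(open("scene.pkl","rb"))
for P in ([.523,.0067,.0455],[.523,.0067,.079],[.523,.0067,.063],[.5235,.0047,.051]): print(P,proj(s,P))
im=s["pixels"]
print([tuple(im[v,298]) for v in range(190,224,2)])
E
```

```text
t 3.3 at [0.523  0.0067 0.0455] turn [ 0.     -0.      0.0002] shift(after turn) [-0.0016 -0.0102 -0.0001] shift(now) [-0.0016 -0.0102 -0.0001] w 0.0097 F [-0.4016  0.3314  0.4446]
[0.523, 0.0067, 0.0455] [[297.92004601 215.78016504]]
[0.523, 0.0067, 0.079] [[298.18580927 204.2286339 ]]
[0.523, 0.0067, 0.063] [[298.05755567 209.80659179]]
[0.5235, 0.0047, 0.051] [[297.28006527 213.53464278]]
[(np.uint8(46), np.uint8(37), np.uint8(31)), (np.uint8(43), np.uint8(34), np.uint8(28)), (np.uint8(43), np.uint8(33), np.uint8(26)), (np.uint8(46), np.uint8(36), np.uint8(28)), (np.uint8(43), np.uint8(34), np.uint8(26)), (np.uint8(49), np.uint8(39), np.uint8(34)), (np.uint8(42), np.uint8(35), np.uint8(26)), (np.uint8(46), np.uint8(36), np.uint8(28)), (np.uint8(48), np.uint8(36), np.uint8(29)), (np.uint8(66), np.uint8(43), np.uint8(31)), (np.uint8(71), np.uint8(48), np.uint8(34)), (np.uint8(68), np.uint8(46), np.uint8(33)), (np.uint8(68), np.uint8(46), np.uint8(33)), (np.uint8(69), np.uint8(47), np.uint8(35)), (np.uint8(69), np.uint8(46), np.uint8(33)), (np.uint8(111), np.uint8(94), np.uint8(83)), (np.uint8(240), np.uint8(239), np.uint8(236))]
```

```bash
cat > asc.py <<'E'
from h import *
def asc(c,x0,x1,y0,y1):
    im=c["pixels"].astype(int)
    for v in range(y0,y1):
        print(v,"".join("#" if (p:=im[v,u]).sum()<140 and p[0]-p[2]<25 else "k" if p.sum()<260 and p[0]-p[2]>20 else "o" if p[2]>190 else "g" if abs(p[0]-p[2])<25 else "f" if p[0]-p[2]>65 and p.sum()<400 else "." for u in range(x0,x1)))
E
python3 - <<'E'
from asc import *
s=pickle.load(open("scene.pkl","rb"));asc(s,272,335,160,226)
E
```

```text
160 #########################################kk.....f..ffffffffffff
161 #####kk##################################ggk..........fffffffff
162 ###kkkfkk########################kkkk#g##gggkk..........fffffff
163 kkkkffffkk######################g.ffkggg####ggk.........fffffff
164 kfffffffkkk##################ggkkfffk########g#k.......ffffffff
165 g.fffkfkkkkkk##############kk..kkkk############gg.....fffffffff
166 gg.ffkggkkkkkk#############kkkkkg################gk..f.ffffffff
167 ggggkggggkkkkkkk###########gggg########kkkkk######ggkkfffffffff
168 kg##gggggggkkkkkk#########ggg##########kkkkkk########gkffffffff
169 f.k###ggggggkkkkkkk######gggg#######gggkkkkkkk#######ggkfffffff
170 ..f####gggggggkkkkkk#######gg####kkggggggkkkkkkk#######ggkkkkkg
171 ..f######ggggg#gkkkkkk######ggggkkkggg#gggkkkkkkk######gggggggg
172 ..f########gkkkkk#kkkkk#######ggggggggggggggkkkkkkkk##ggggggggg
173 ..f#########kfffk###kkkkk#######gggggggggggggkkkkffk#gggggggggg
174 ..f########kk.k.k####kkkkk#######gggggggggg#g##kkkggggggggggggg
175 ..fkk######kkkgggg####gkkkkk######gggggggg#####kkgggggggggggggg
176 ...ffk##
[... 2687 characters left out ...]
fff.................
216 ..................ooogkkkkkkkkkgoooooo...ffkkkff...............
217 o...............ooooogkkkkkkkkgooooooo...kkkkkkff..............
218 ooo..........oooooooogkkkkkkkkgooooooo.kkkkkkkkkkf.............
219 oooo........oooooooooogkkkkkkkgoooooggkkkkkkkkkkkkf............
220 ooooo.....ooooooooooooogg..gggoooooggkkkkkkkkkkkkkf............
221 oooooo..oooooooooooooooooogooooooggggkkkkkkkkkkkkkf............
222 oooooooooooooooooooooooooooooooggggg.kkkkkkkkkkkkkf............
223 oooooooooooooooooooooooooooooggggg...fkkkkkkkkkkkf.............
224 oooooooooooooooooooooooooooogggg.......kkkkkkkkkf..............
225 oooooooooooooooooooooooooogggg.........fkkkkkk.................
```

```bash
python3 - <<'E'
from h import *
from bench import r
s=pickle.load(open("scene.pkl","rb"))
for z in(.045,.06,.07,.08,.09,.1): print(z,plane(s,[(300,207),(292,203),(304.5,203)],z)[:,:2].round(4).tolist())
st=r.read_state();print(st["joint_positions"],st["width"])
E
```

```text
0.045 [[0.4999, -0.0177], [0.5068, -0.0408], [0.4822, -0.0242]]
0.06 [[0.5112, -0.0023], [0.5179, -0.0249], [0.4938, -0.0087]]
0.07 [[0.5187, 0.0079], [0.5253, -0.0143], [0.5016, 0.0016]]
0.08 [[0.5262, 0.0182], [0.5327, -0.0037], [0.5094, 0.012]]
0.09 [[0.5337, 0.0284], [0.5401, 0.0069], [0.5172, 0.0223]]
0.1 [[0.5412, 0.0387], [0.5475, 0.0175], [0.525, 0.0326]]
[-0.52580427  0.25369852  0.48215923  1.91590609 -0.13844028  1.00434746
  1.68873921] 0.009663272280086073
```

>>> {"method": "play_rows", "body": {"claw": [0.9,0.9,0.9], "delta_pos": [[0,0,0.015],[0,0,0],[0,0,0]], "delta_rot": [[0,0,0],[0,0,0],[0,0,0]]}}

```text
time: 3.6
ee_pos: [0.5234, 0.0066, 0.0444]
eef_rot: [-0.05, 0.999, 0.001, 0.0]
ft_force: [-10.2, -1.0, 25.3]
width: 0.009
grip_force: 12.7
```

>>> {"method": "play_rows", "body": {"claw": [0.9,0.3,0.3,0.3,0.3,0.3,0.3,0.3], "delta_pos": [[0,0,-0.1],[0,0,0],[0,0,0],[0,0,0],[0,0,0],[0,0,0],[0,0,0],[0,0,0]], "delta_rot": [[0,0,0],[0,0,0],[0,0,0],[0,0,0],[0,0,0],[0,0,0],[0,0,0],[0,0,0]]}}

```text
time: 4.4
ee_pos: [0.5229, 0.0067, 0.0624]
eef_rot: [-0.05, 0.999, -0.0, -0.0]
ft_force: [0.6, 0.6, 0.5]
width: 0.0555
grip_force: 0.0
```

```bash
python3 go.py .5235 .0047 .0445; python3 - <<'E'
from asc import *
from bench import r
s=r.camera("scene");asc(s,255,335,150,222)
E
```

```text
t 4.4 at [0.5229 0.0067 0.0624] turn [ 0.     -0.0001  0.0002] shift(after turn) [-0.0018 -0.0101  0.0894] shift(now) [-0.0018 -0.0101  0.0894] w 0.0555 F [0.6261 0.6215 0.4904]
150 ..ffkk############################g########################kfffffkfff...........
151 ...ffk###########kk###############g########################....fffff............
152 .....f###########kkk#######################################f.....fffff..........
153 .....f#######k###kkkkk#####################################.......fffff.........
154 .....f###gggg####kkkkkk####################################gf....fffffff........
155 .....f###ggggg###ggkkkkkk##########################kkk#ggggggk..ffffffffff......
156 .....f####ggggggggggkkkkkkk######################kkffkgg######gkkffffffffff.....
157 .....fk####g###ggggggkkkkkkk##################ggkkfffk########g#gkffffffffff....
158 .....fk##k######gggggggkkkkkkk##############kkkk.kkk#############gkfffffffffff..
159 .....fk####kk######ggggggkkkkkk#############kkkkkg#################gkffffffffff.
160 .....fkk#kkfk######ggggkkkkkkkkkk############gg#########kkkkk######g
[... 4497 characters left out ...]
..................ff
214 oooooooooooooo........................kkkkkkkkkkkgoo........ff.................f
215 oooooooooooooooo......................gkkkkkkkkk.oooo.......fff.................
216 goooooooooooooooo..................ooogkkkkkkkkkgoooooo...ffkkkff...............
217 ggoooooooooooooooo...............ooooogkkkkkkkk.ooooooo...fkkkkkff..............
218 gggooooooooooooooooo..........oooooooogkkkkkkkkgooooooo.kkkkkkkkkkf.............
219 .ggggoooooooooooooooo........oooooooooogkkkkkkkgoooooogkkkkkkkkkkkkf............
220 f.ggggoooooooooooooooo.....ooooooooooooogg..gggooooogggkkkkkkkkkkkkf............
221 ff.ggggoooooooooooooooo..oooooooooooooooooooooooooggggkkkkkkkkkkkkkf............
```

```bash
python3 - <<'E'
from h import *
s=pickle.load(open("scene.pkl","rb"))
for z in(.06,.07,.08,.09,.1,.11):
    p=plane(s,[(286,193.5),(305.5,206.5)],z);print(z,p[:,:2].round(4).tolist(),np.linalg.norm(p[0]-p[1]).round(4),p.mean(0)[:2])
E
```

```text
0.06 [[0.5088, -0.0633], [0.4996, 0.0032]] 0.0672 [ 0.50421379 -0.03005248]
0.07 [[0.5164, -0.0521], [0.5073, 0.0134]] 0.0661 [ 0.51183005 -0.01937234]
0.08 [[0.5239, -0.0409], [0.515, 0.0235]] 0.065 [ 0.51944631 -0.0086922 ]
0.09 [[0.5315, -0.0297], [0.5227, 0.0337]] 0.064 [0.52706257 0.00198794]
0.1 [[0.539, -0.0185], [0.5304, 0.0438]] 0.0629 [0.53467883 0.01266808]
0.11 [[0.5465, -0.0073], [0.538, 0.054]] 0.0618 [0.54229509 0.02334822]
```

>>> {"method": "play_rows", "body": {"claw": [0.3,0.3,0.3,0.3,0.9,0.9,0.9,0.9], "delta_pos": [[0,0,0.06],[0,0,0.06],[0,0,0.06],[0,0,0.05],[0,0,0],[0,0,0],[0,0,0],[0,0,0]], "delta_rot": [[0,0,0],[0,0,0],[0,0,0],[0,0,0],[0,0,0],[0,0,0],[0,0,0],[0,0,0]]}}

```text
time: 5.25
ee_pos: [0.5234, 0.0068, 0.017]
eef_rot: [-0.05, 0.999, 0.0, 0.0]
ft_force: [0.5, 1.1, -1.1]
width: 0.0367
grip_force: 0.0
```

>>> {"method": "play_rows", "body": {"claw": [0.9,0.9], "delta_pos": [[0,0,0],[0,0,0]], "delta_rot": [[0,0,0],[0,0,0]]}}

```text
time: 5.45
ee_pos: [0.5236, 0.0047, 0.017]
eef_rot: [-0.049, 0.999, -0.001, 0.001]
ft_force: [1.8, -7.0, -0.6]
width: 0.0292
grip_force: 30.0
```

>>> {"method": "play_rows", "body": {"claw": [0.9,0.9,0.9,0.9,0.9,0.9,0.9,0.9], "delta_pos": [[0.03,-0.01,0],[0.035,0,0],[0.035,0,0],[0.035,0,0],[0.035,0,0],[0.035,0,0],[0.035,0,0],[0.02,0,0]], "delta_rot": [[0,0,0],[0,0,0],[0,0,0],[0,0,0],[0,0,0],[0,0,0],[0,0,0],[0,0,0]]}}

```text
time: 6.25
ee_pos: [0.4738, -0.0006, 0.0171]
eef_rot: [-0.05, 0.999, -0.0, 0.003]
ft_force: [26.7, -0.9, -26.6]
width: 0.0287
grip_force: 30.0
```

>>> {"method": "play_rows", "body": {"claw": [0.9,0.9,0.9], "delta_pos": [[0,0,0],[0,0,0],[0,0,0]], "delta_rot": [[0,0,0],[0,0,0],[0,0,0]]}}

```text
time: 6.55
ee_pos: [0.474, -0.0006, 0.0171]
eef_rot: [-0.05, 0.999, -0.0, 0.003]
ft_force: [12.8, -0.6, -11.6]
width: 0.0287
grip_force: 30.0
```

```bash
python3 go.py .5235 .0047 .0445
```

```text
t 6.5 at [ 0.474  -0.0006  0.0171] turn [-0.0002  0.0018  0.0002] shift(after turn) [-0.2491  0.0018 -0.1372] shift(now) [-0.2499  0.0015 -0.1359] w 0.0287 F [ 12.7544  -0.6151 -11.6481]
```

>>> {"method": "play_rows", "body": {"claw": [0.35,0.35,0.35,0.35,0.35,0.35,0.35], "delta_pos": [[0,0,0],[0,0,0],[0,0,0],[0,0,-0.12],[0,0,-0.14],[-0.187,0.095,0],[-0.187,0.095,0]], "delta_rot": [[0,0,0],[0,0,0],[0,0,0],[0,0,0],[0,0,0],[0,0,0],[0,0,0]]}}

```text
time: 7.25
ee_pos: [0.5434, 0.0457, 0.0703]
eef_rot: [-0.05, 0.999, 0.001, 0.001]
ft_force: [0.7, -0.5, -1.2]
width: 0.0565
grip_force: 0.0
```

```bash
python3 go.py .6155 .0904 .066 5.8; python3 - <<'E'
from asc import *
from bench import r
s=r.camera("scene");pickle.dump(s,open("scene.pkl","rb".replace("r","w")));asc(s,240,330,195,262)
E
```

```text
t 7.2 at [0.5434 0.0457 0.0703] turn [ 0.0007  0.0009 -0.0006] shift(after turn) [-0.381   0.1862  0.0214] shift(now) [-0.3806  0.1869  0.0229] w 0.0565 F [ 0.7215 -0.5016 -1.1683]
195 ffffkfffffffff......ff.ffff...................fk########kf.....fffkkgkkkkggg##############
196 fffffkfffffff.f.....f.ffffff.f........g.......fk########kf.......ff.kkkkk#gg##############
197 ffffffkfffffffff......ffffff.........ggg.......k########kf........ffk##k##################
198 fffffffkffffffffff......ff.....................k######kkff.........fk############g########
199 ffffffffkffffffffff.............................k###kkkff..........fk############gg######k
200 fffffffffkfffffffff.................oo.........f.kkkkfff...........fk############g#####kkf
201 ffffffffffkfffffffff..............oooooo.........fffff.............fk################kkfff
202 fffffffffffkffffff..............ooooooooo..................f.......fk###############kkffff
203 ffffffffffffkfff..............ooooooooooooo.............ffffff.....fk#############kkkfffff
204 fffffffffffffff..............ooooooooooooooo...........ffkkk
[... 4745 characters left out ...]
kkkffffff.......................f..
255 fff......f........................fkkkkkkfffffkkkkkkkkkkkkfffffff.........................
256 .fff......f.......................fkkkkkkfffkkkkkkkkkkkkkkffffffff.................ff.....
257 .ffff......f..................ff..fkkkkkkkkkkkkkkkkkkkkkkkfffffffff...............f.......
258 ...ffff.....f...............fff...fkkkkkkkkkkkkkkkkkkkkkkkfffffffffff...........f.........
259 ...fffff...................ff....ffkkkkkkkkkkkkkkkkkkkkkkkffffffffffff.........f.........f
260 ....fffff.................f....ffffkkkkkkkkkkkkkkkkkkkkkfffffffffffff........f.........ff.
261 .....fffff......f.......ff...ffffffkkkkkkkkkkkkkkkkkkkfffffffffffff........ff........ff...
```

>>> {"method": "play_rows", "body": {"claw": [0.35,0.35,0.35,0.35,0.35,0.35,0.35,0.35], "delta_pos": [[-0.19,0.093,0],[-0.19,0.093,0],[0,0,0],[0,0,0.1],[0,0,0.1],[0,0,0.1],[0,0,0.04],[0,0,0.03]], "delta_rot": [[0,0,0],[0,0,0],[0,0,0],[0,0,0],[0,0,0],[0,0,0],[0,0,0],[0,0,0]]}}

```text
time: 8.1
ee_pos: [0.6134, 0.0892, -0.006]
eef_rot: [-0.05, 0.999, -0.0, -0.001]
ft_force: [-0.9, 0.9, 1.2]
width: 0.0566
grip_force: 0.0
```

>>> {"method": "play_rows", "body": {"claw": [0.9,0.9,0.9,0.9,0.9,0.9], "delta_pos": [[0,0,0],[0,0,0],[0,0,0],[0,0,0],[0,0,0],[0,0,0]], "delta_rot": [[0,0,0],[0,0,0],[0,0,0],[0,0,0],[0,0,0],[0,0,0]]}}

```text
time: 8.7
ee_pos: [0.6143, 0.0897, -0.005]
eef_rot: [-0.05, 0.999, 0.0, 0.0]
ft_force: [-0.4, -0.1, 3.5]
width: 0.0258
grip_force: 30.0
```

>>> {"method": "play_rows", "body": {"claw": [0.9,0.9,0.9,0.9,0.9,0.9,0.9,0.9], "delta_pos": [[0,0,-0.1],[0,0,-0.2],[0,0,-0.1],[0.033,0.224,0],[0.033,0.224,0],[0.033,0.224,0],[0.033,0.224,0],[0.033,0.224,0]], "delta_rot": [[0,0,0],[0,0,0],[0,0,0],[0,0,0],[0,0,0],[0,0,0],[0,0,0],[0,0,0]]}}

```text
time: 9.5
ee_pos: [0.558, 0.3106, 0.0746]
eef_rot: [-0.05, 0.999, 0.0, -0.0]
ft_force: [0.3, -0.7, -1.1]
width: 0.0258
grip_force: 30.0
```

```bash
python3 go.py .548 .353 -.0080 5.7; cat > see.py <<'E'
import sys
from h import *
from bench import r
t=r.camera("top");s=r.camera("scene");pickle.dump(t,open("top.pkl","wb"));pickle.dump(s,open("scene.pkl","wb"))
def tr(c):  # plywood pale mask -> biggest blobs
    h=cv2.cvtColor(c["pixels"],cv2.COLOR_RGB2HSV)
    return h
E
python3 - <<'E'
from see import *
b=np.zeros((590,800,3),np.uint8)
b[:330,:440]=crop(t,114,180,220,110,2)[:220].repeat(1,0) if 0 else cv2.resize(crop(t,114,180,110,110,3),(440,330))
x=crop(s,300,250,160,140,2);b[:280,440:760]=x
x=crop(t,220,160,220,100,2);b[340:540,:440]=x
cv2.imwrite("pics/g.png",b)
E
```

```text
t 9.5 at [0.558  0.3106 0.0746] turn [ 0.     -0.      0.0002] shift(after turn) [0.0287 0.2159 0.4128] shift(now) [0.0286 0.2159 0.4129] w 0.0258 F [ 0.3375 -0.6645 -1.0778]
```

View pics/g.png

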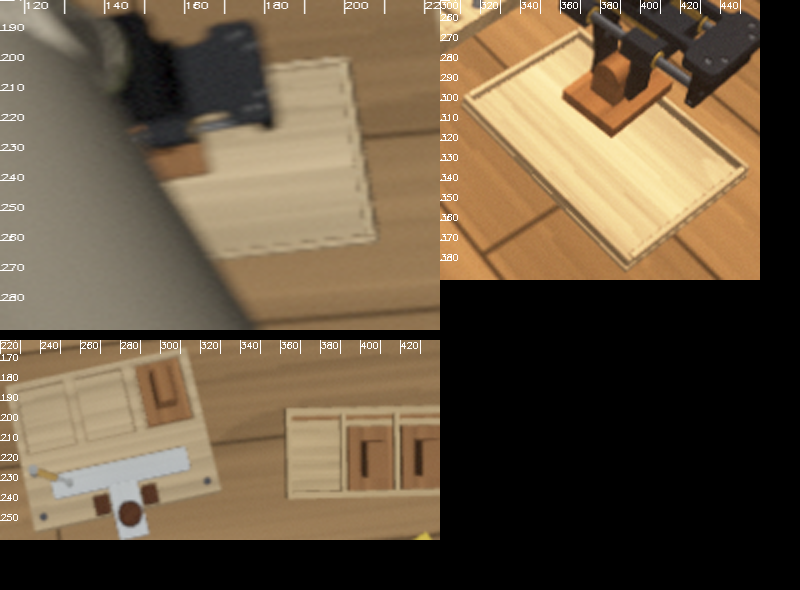

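The block is held over the tray at about (385,295) in the scene view. The tray hasn't moved, the slide is out, and pockets 1 and 2 are empty.

>>> {"method": "play_rows", "body": {"claw": [0.9,0.9,0.9,0.9,0.9,0.45,0.45,0.45], "delta_pos": [[0.029,0.216,0],[0,0,0.18],[0,0,0.15],[0,0,0.065],[0,0,0.02],[0,0,0],[0,0,0],[0,0,0]], "delta_rot": [[0,0,0],[0,0,0],[0,0,0],[0,0,0],[0,0,0],[0,0,0],[0,0,0],[0,0,0]]}}

```text
time: 10.4
ee_pos: [0.5494, 0.3515, -0.0076]
eef_rot: [-0.05, 0.999, 0.0, 0.001]
ft_force: [-0.8, -0.1, 0.1]
width: 0.042
grip_force: 0.0
```

>>> {"method": "play_rows", "body": {"claw": [0.35,0.35,0.35,0.35], "delta_pos": [[0,0,0],[0,0,-0.2],[0,0,-0.2],[0,0,0]], "delta_rot": [[0,0,0],[0,0,0],[0,0,0],[0,0,0]]}}

```text
time: 10.8
ee_pos: [0.552, 0.3532, 0.078]
eef_rot: [-0.05, 0.999, 0.003, 0.004]
ft_force: [0.5, 0.6, 0.1]
width: 0.0559
grip_force: 0.0
```

```bash
python3 go.py .6300 -.0609 .075 5.7
```

```text
t 10.8 at [0.552  0.3532 0.078 ] turn [0.0016 0.0026 0.0001] shift(after turn) [-0.1825 -2.0989  0.0148] shift(now) [-0.1817 -2.099   0.0056] w 0.0559 F [0.511  0.5864 0.1205]
```

>>> {"method": "play_rows", "body": {"claw": [0.35,0.35,0.35,0.35,0.35,0.35,0.35,0.35], "delta_pos": [[-0.02,-0.233,0],[-0.02,-0.233,0],[-0.02,-0.233,0],[-0.02,-0.233,0],[-0.02,-0.233,0],[-0.02,-0.233,0],[-0.02,-0.233,0],[-0.02,-0.233,0]], "delta_rot": [[0,0,0],[0,0,0],[0,0,0],[0,0,0],[0,0,0],[0,0,0],[0,0,0],[0,0,0]]}}

```text
time: 11.6
ee_pos: [0.618, -0.0181, 0.0717]
eef_rot: [-0.05, 0.999, 0.0, 0.0]
ft_force: [0.9, 0.1, -0.0]
width: 0.0563
grip_force: 0.0
```

>>> {"method": "play_rows", "body": {"claw": [0.35,0.35], "delta_pos": [[-0.022,-0.235,0],[0,0,0]], "delta_rot": [[0,0,0],[0,0,0]]}}

```text
time: 11.8
ee_pos: [0.6267, -0.0721, 0.072]
eef_rot: [-0.045, 0.999, -0.002, 0.0]
ft_force: [-0.5, -0.2, 0.3]
width: 0.0568
grip_force: 0.0
```

```bash
python3 go.py .6305 -.0609 -.005 5.7
```

```text
t 11.8 at [ 0.6267 -0.0721  0.072 ] turn [-0.0014  0.0002 -0.003 ] shift(after turn) [-0.0243  0.0536  0.3848] shift(now) [-0.0235  0.0555  0.3846] w 0.0568 F [-0.4935 -0.1975  0.3151]
```

>>> {"method": "play_rows", "body": {"claw": [0.35,0.35,0.35], "delta_pos": [[0,0,0],[0,0,0],[0,0,0.1]], "delta_rot": [[0,0,0],[0,0,0],[0,0,0]]}}

```text
time: 12.1
ee_pos: [0.6288, -0.0607, 0.0536]
eef_rot: [-0.051, 0.999, 0.0, 0.002]
ft_force: [0.3, -0.8, -0.2]
width: 0.0565
grip_force: 0.0
```

```bash
python3 go.py .6305 -.0609 -.005 5.7
```

```text
t 12.1 at [ 0.6288 -0.0607  0.0536] turn [0.0002 0.0014 0.001 ] shift(after turn) [-0.0081 -0.0018  0.293 ] shift(now) [-0.0068 -0.002   0.2931] w 0.0565 F [ 0.2746 -0.8025 -0.1565]
```

>>> {"method": "play_rows", "body": {"claw": [0.35,0.35,0.35,0.35,0.9,0.9,0.9,0.9], "delta_pos": [[-0.005,0,0.1],[0,0,0.1],[0,0,0.06],[0,0,0.025],[0,0,0],[0,0,0],[0,0,0],[0,0,0]], "delta_rot": [[0,0,0],[0,0,0],[0,0,0],[0,0,0],[0,0,0],[0,0,0],[0,0,0],[0,0,0]]}}

```text
time: 12.9
ee_pos: [0.6284, -0.0626, -0.0047]
eef_rot: [-0.05, 0.999, 0.0, 0.001]
ft_force: [-0.1, 0.1, -0.6]
width: 0.0324
grip_force: 0.0
```

>>> {"method": "play_rows", "body": {"claw": [0.9,0.9,0.9], "delta_pos": [[0,0,0],[0,0,0],[0,0,0]], "delta_rot": [[0,0,0],[0,0,0],[0,0,0]]}}

```text
time: 13.2
ee_pos: [0.6282, -0.0625, -0.005]
eef_rot: [-0.05, 0.999, 0.0, 0.0]
ft_force: [-1.5, 0.3, 4.9]
width: 0.0258
grip_force: 30.0
```

>>> {"method": "play_rows", "body": {"claw": [0.9,0.9,0.9,0.9,0.9,0.9,0.9,0.9], "delta_pos": [[0,0,-0.1],[0,0,-0.2],[0,0,-0.1],[0.034,0.233,0],[0.034,0.233,0],[0.034,0.233,0],[0.034,0.233,0],[0.034,0.233,0]], "delta_rot": [[0,0,0],[0,0,0],[0,0,0],[0,0,0],[0,0,0],[0,0,0],[0,0,0],[0,0,0]]}}

```text
time: 14.0
ee_pos: [0.5699, 0.1675, 0.0744]
eef_rot: [-0.05, 0.999, -0.0, -0.0]
ft_force: [1.3, 0.3, -1.6]
width: 0.0256
grip_force: 30.0
```

>>> {"method": "play_rows", "body": {"claw": [0.9,0.9,0.9,0.9], "delta_pos": [[0.034,0.233,0],[0.034,0.233,0],[0,0,0],[0,0,0]], "delta_rot": [[0,0,0],[0,0,0],[0,0,0],[0,0,0]]}}

```text
time: 14.4
ee_pos: [0.5472, 0.2583, 0.0741]
eef_rot: [-0.051, 0.999, -0.0, -0.0]
ft_force: [-0.2, -1.1, -1.0]
width: 0.0258
grip_force: 30.0
```

```bash
python3 go.py .548 .257 -.0080 5.7; python3 - <<'E'
from h import *
o=pickle.load(open("scene.pkl","rb"))
from see import *
for n,(u,v) in dict(far=(395,379),right=(452,334),left=(313,303)).items():
    d=np.abs(o["pixels"][v-12:v+12,u-12:u+12].astype(int)-s["pixels"][v-12:v+12,u-12:u+12]);print(n,d.mean())
E
```

```text
t 14.4 at [0.5472 0.2583 0.0741] turn [-0.0001 -0.0002  0.0011] shift(after turn) [-0.0034 -0.0067  0.4104] shift(now) [-0.0036 -0.0066  0.4104] w 0.0258 F [-0.1544 -1.1167 -0.9664]
far 1.8709490740740742
right 1.8859953703703705
left 2.0671296296296298
```

>>> {"method": "play_rows", "body": {"claw": [0.9,0.9,0.9,0.9,0.9,0.45,0.45,0.45], "delta_pos": [[0,0,0.18],[0,0,0.15],[0,0,0.06],[0,0,0.02],[0,0,0],[0,0,0],[0,0,0],[0,0,0]], "delta_rot": [[0,0,0],[0,0,0],[0,0,0],[0,0,0],[0,0,0],[0,0,0],[0,0,0],[0,0,0]]}}

```text
time: 15.3
ee_pos: [0.5485, 0.2577, -0.0064]
eef_rot: [-0.05, 0.999, 0.0, 0.001]
ft_force: [0.6, -0.1, 0.2]
width: 0.0419
grip_force: 0.0
```

>>> {"method": "play_rows", "body": {"claw": [0.35,0.35,0.35,0.35,0.35,0.35,0.35,0.35], "delta_pos": [[0,0,0],[0,0,-0.1],[0,0,-0.2],[0,0,-0.2],[0.043,-0.231,0],[0.043,-0.231,0],[0.043,-0.231,0],[0.043,-0.231,0]], "delta_rot": [[0,0,0],[0,0,0],[0,0,0],[0,0,0],[0,0,0],[0,0,0],[0,0,0],[0,0,0]]}}

```text
time: 16.1
ee_pos: [0.5318, 0.0682, 0.0929]
eef_rot: [-0.05, 0.999, 0.0, 0.0]
ft_force: [1.0, 0.5, 0.2]
width: 0.0566
grip_force: 0.0
```

>>> {"method": "play_rows", "body": {"claw": [0.35,0.35,0.35,0.35,0.35,0.35,0.35,0.35], "delta_pos": [[0.043,-0.231,0],[0.043,-0.231,0],[0.043,-0.231,0],[0.043,-0.231,0],[0.043,-0.231,0],[0.043,-0.231,0],[0.043,-0.231,0],[0.043,-0.231,0]], "delta_rot": [[0,0,0],[0,0,0],[0,0,0],[0,0,0],[0,0,0],[0,0,0],[0,0,0],[0,0,0]]}}

```text
time: 16.9
ee_pos: [0.5005, -0.3064, 0.0929]
eef_rot: [-0.05, 0.999, 0.0, 0.0]
ft_force: [1.0, -0.0, 0.6]
width: 0.0564
grip_force: 0.0
```

>>> {"method": "play_rows", "body": {"claw": [0.35,0.35,0.35], "delta_pos": [[0,0,0],[0,0,0],[0,0,0]], "delta_rot": [[0,0,0],[0,0,0],[0,0,0]]}}

```text
time: 17.2
ee_pos: [0.5011, -0.3034, 0.0924]
eef_rot: [-0.051, 0.999, 0.0, 0.0]
ft_force: [0.9, 0.6, -1.5]
width: 0.0565
grip_force: 0.0
```

```bash
python3 go.py .50 -.305 .09 5.6; python3 - <<'E'
from see import *
from asc import asc
u=proj(s,[.5,-.305,.125])[0].astype(int);print(u)
asc(s,u[0]-35,u[0]+35,u[1]-30,u[1]+25)
cv2.imwrite("pics/h0.png",s["pixels"][:,:,::-1])
E
```

```text
t 17.2 at [ 0.5011 -0.3034  0.0924] turn [0.0003 0.     0.0012] shift(after turn) [ 0.0063 -0.0072  0.012 ] shift(now) [ 0.0064 -0.0072  0.012 ] w 0.0565 F [ 0.9094  0.6075 -1.5179]
[238 127]
97 ffffffff#####kkkggggg#####kkkkk#######gggggggggggggggg#ggggggg####f...
98 fffffffffk###kkkkggggg######kkkkg######ggggggggggggggggggggg######ff..
99 ffffffffffk###kkkggggggg######gggg#####ggg#ggggggggggggg##########kf..
100 ffffffffffffk###kkkkgggggg####gggggg##ggggggggggggggg#############kf..
101 ffffffffffffffkfffffk#ggggg###k.kkgg##ggggggggggggg###############kf..
102 ffffffffffffffffffffk###ggggg#kggggg#####ggg#g#g#################kkf..
103 fffffffffffffffffffff####ggg#gg#gggg#######g#####################f....
104 fffffffffffffffffffffk#########ggggg#############################f....
105 fffffffffffffffffffffk###########gggg#########################gg#f....
106 fffffffffffffffffffffk###############kk#######################gg#kf...
107 fffffffffffffffffffffk#############kkfkk#########################kf...
108 .fffffffffffffffffffff#############kfkk##########################kff..
109 ..fffff
[... 2513 characters left out ...]
ffffffffff......fffffffff
143 f....fffkkffffffkkkkkkkkkkkkfffffffffffffff..ffffffffff......fffffffff
144 .f...f.fkkkffffffkkkkkkkkkkkkffffffffffffff...ffffffff.......fffffffff
145 ..f.....fkkfffffffkkkkkkkkkkkfffffffffffffff...fffffff..........ffffff
146 ...f.....kkkfffffffkkkkkkkkkkkffffffffffffffff...ffffff............fff
147 f.ff.....fkkkfffffffkkffffkkkkkkkkkkkkkkkkkkkf....ffffffff............
148 f...f.....fkkkffffffffffffkkkkkkkkkkkkkkkkkkkf......ffffffffff........
149 fff..f.....fkkkfffffffffffkkkkkkkkkkkkkkkkkkkf.......ffffffffffff.....
150 ffk.kkf.....fkfffffffffffkkkkkkkkkkkkkkkkkkkf.........fffffffffffffff.
151 ffk..k.f.................fkkkkkkkkkkkkkkkkkkf..........fffffffffffffff
```

```bash
python3 go.py .50 -.305 .09 5.6 15
```

```text
t 17.3 at [ 0.5014 -0.303   0.0925] turn [ 0.0005 -0.0832  0.0015] shift(after turn) [ 0.0109 -0.0093  0.01  ] shift(now) [ 0.008  -0.0093  0.0125] w 0.0565 F [-0.0138 -0.3421  0.9105]
```

>>> {"method": "play_rows", "body": {"claw": [0.35,0.35,0.35,0.35,0.35], "delta_pos": [[0,0,0],[0,0,0],[0,0,0],[0,0,0],[0,0,0]], "delta_rot": [[0,-0.042,0.001],[0,-0.041,0],[0,0,0],[0,0,0],[0,0,0]]}}

```text
time: 17.8
ee_pos: [0.5021, -0.3037, 0.0931]
eef_rot: [-0.049, 0.99, 0.006, 0.13]
ft_force: [0.4, 0.4, -0.2]
width: 0.0563
grip_force: 0.0
```

```bash
python3 go.py .50 -.305 .09 5.6 15; python3 - <<'E'
from see import *
from asc import asc
asc(s,215,265,112,142)
for z in (.12,.125,.13): print(plane(s,[(237,128.5)],z))
E
```

```text
t 17.8 at [ 0.5021 -0.3037  0.0931] turn [ 0.0001 -0.0003  0.0006] shift(after turn) [ 0.0145 -0.0053  0.0121] shift(now) [ 0.0145 -0.0053  0.0121] w 0.0563 F [ 0.3543  0.3742 -0.2391]
112 ffffffffffffffff#######kffffffffk##########kkkkkkk
113 ffffffffffffffff#######kffffffffk########kkkkkkfff
114 ffffffffffffffff#######kffffffff#########kffffffff
115 fffffffffffffffk#######kffffffff####k####fffffffff
116 fffffffffffffffk#######kfffffffk########kfffffffff
117 .ffffffffffffffk#######kfffffffk########kfffffffff
118 ..fffffffffffffk######kkfffffffk########kfffffffff
119 ...ffffffffffffk######kffffffffk#######kkfffffffff
120 ....fffffffffffk######kffffffffk#######kffffffffff
121 .....ffffffffff#######kffffffff########kffffffffff
122 .......ffffffffkkkkkkkkfffffffk#######kfffffffffff
123 .........ffffffffkkkffffffffffk#######kfffffffffff
124 ..........ffffffffffffffffffffk#######kfffffffffff
125 ...........fffffffffffffffffffk#######kfffffffffff
126 ............ffffffffffffffffffk######kkfffffffffff
127 f............fffffffffffff.fff#######kffffffffffff
128 ff.............ffffffffffff.ff#
[... 154 characters left out ...]
fffffffffkkkkkkkkfffffffffffff
132 .....fffffffffffffffffffffffffffffffffffffffffffff
133 .....fkffffffffffffffffffffffffffffffffffffffffff.
134 ff..ffkkffffffffffffffffffffffffff.ffffffffffffff.
135 fff.ffkkkffffffffffffffffffffffffff..fffffffffffff
136 fff.fkkkkkkkkkkkkkkkkkkfffffffffffffffffffffffffff
137 fffffkkkkkkkkkkkkkkkkkkf..fffffffffff...ffffffffff
138 fffffkkkkkkkkkkkkkkkkkkf...ffffffffffff...ffffffff
139 ...ffkkkkkkkkkkkkkkkkkff....fffffffffffff.ffffffff
140 ....fkkkkkkkkkkkkkkkkkf......fffffffffffff..fff..f
141 ....fkkkkkkkkkkkkkkkkk.........fffffffffff.......f
[[ 0.50004643 -0.31126819  0.12      ]]
[[ 0.50429336 -0.30288955  0.125     ]]
[[ 0.5085403  -0.29451091  0.13      ]]
```

```bash
python3 go.py .5196 -.3034 .015 5.6 15
```

```text
t 17.9 at [ 0.502  -0.304   0.0928] turn [ 0.     -0.0005  0.0006] shift(after turn) [ 0.0158 -0.0055  0.3984] shift(now) [ 0.0152 -0.0055  0.3985] w 0.0567 F [-1.1308 -0.2702  0.2055]
```

>>> {"method": "play_rows", "body": {"claw": [0.35,0.35,0.35,0.35,0.35,0.35,0.35,0.35], "delta_pos": [[0.016,-0.006,0],[0,0,0.1],[0,0,0.1],[0,0,0.1],[0,0,0.05],[0,0,0.03],[0,0,0.018],[0,0,0]], "delta_rot": [[0,0,0],[0,0,0],[0,0,0],[0,0,0],[0,0,0],[0,0,0],[0,0,0],[0,0,0]]}}

```text
time: 18.7
ee_pos: [0.5182, -0.3043, 0.0147]
eef_rot: [-0.048, 0.99, 0.006, 0.13]
ft_force: [-0.0, -0.0, 0.8]
width: 0.0565
grip_force: 0.0
```

>>> {"method": "play_rows", "body": {"claw": [0.9,0.9,0.9,0.9,0.9,0.9,0.9], "delta_pos": [[0,0,0],[0,0,0],[0,0,0],[0,0,0],[0,0,0],[0,0,0],[0,0,0]], "delta_rot": [[0,0,0],[0,0,0],[0,0,0],[0,0,0],[0,0,0],[0,0,0],[0,0,0]]}}

```text
time: 19.4
ee_pos: [0.5183, -0.3044, 0.0151]
eef_rot: [-0.048, 0.99, 0.006, 0.13]
ft_force: [-2.6, 0.7, 5.8]
width: 0.0283
grip_force: 28.0
```

```bash
python3 go.py .5196 -.3034 .015 5.6 15
```

```text
t 19.4 at [ 0.5183 -0.3044  0.0151] turn [-0.     -0.0001 -0.0003] shift(after turn) [-0.0063  0.0042  0.0024] shift(now) [-0.0063  0.0042  0.0024] w 0.0283 F [-2.616   0.7219  5.8252]
```

>>> {"method": "play_rows", "body": {"claw": [0.9,0.9,0.9,0.9,0.9], "delta_pos": [[0,0,0],[0,0,0],[0,0,-0.03],[0,0,-0.1],[0,0,-0.1]], "delta_rot": [[0,0,0],[0,0,0],[0,0,0],[0,0,0],[0,0,0]]}}

```text
time: 19.9
ee_pos: [0.5053, -0.305, 0.0591]
eef_rot: [-0.048, 0.99, 0.007, 0.129]
ft_force: [1.2, -0.2, -0.7]
width: 0.0255
grip_force: 29.9
```

>>> {"method": "play_rows", "body": {"claw": [0.9,0.9,0.9,0.9,0.9,0.9], "delta_pos": [[0,0,-0.15],[0,0,-0.1],[0,0,0],[0,0,0],[0,0,0],[0,0,0]], "delta_rot": [[0,0,0],[0,0,0],[0,0.042,0],[0,0.041,0],[0,0,0],[0,0,0]]}}

```text
time: 20.5
ee_pos: [0.4936, -0.3061, 0.1067]
eef_rot: [-0.049, 0.999, 0.0, -0.001]
ft_force: [-1.0, -0.2, -1.1]
width: 0.0257
grip_force: 29.9
```

```bash
python3 go.py .6297 -.062 .06 5.8
```

```text
t 20.5 at [ 0.4936 -0.3061  0.1067] turn [ 0.0001 -0.0005 -0.0008] shift(after turn) [-0.8003  1.1455  0.2334] shift(now) [-0.7978  1.1475  0.2325] w 0.0257 F [-0.9677 -0.1899 -1.1261]
```

>>> {"method": "play_rows", "body": {"claw": [0.9,0.9,0.9,0.9,0.9,0.9,0.9,0.9], "delta_pos": [[-0.133,0.191,0],[-0.133,0.191,0],[-0.133,0.191,0],[-0.133,0.191,0],[-0.133,0.191,0],[-0.134,0.191,0],[0,0,0.2],[0,0,0.18]], "delta_rot": [[0,0,-0.001],[0,0,0],[0,0,0],[0,0,0],[0,0,0],[0,0,0],[0,0,0],[0,0,0]]}}

```text
time: 21.3
ee_pos: [0.63, -0.0616, 0.0312]
eef_rot: [-0.051, 0.999, 0.0, 0.001]
ft_force: [-0.4, -1.1, -2.3]
width: 0.0257
grip_force: 29.9
```

>>> {"method": "play_rows", "body": {"claw": [0.9,0.9,0.9], "delta_pos": [[0,0,0],[0,0,0],[0,0,0]], "delta_rot": [[0,0,0],[0,0,0],[0,0,0]]}}

```text
time: 21.6
ee_pos: [0.6308, -0.0637, 0.0342]
eef_rot: [-0.049, 0.999, 0.0, 0.002]
ft_force: [0.1, -1.1, 0.1]
width: 0.0256
grip_force: 29.9
```

```bash
python3 go.py .6297 -.062 -.0046 5.8; python3 - <<'E'
from see import *
b=np.zeros((600,800,3),np.uint8);b[:600,:800]=crop(s,205,180,100,75,8)
cv2.imwrite("pics/i.png",b)
E
```

```text
t 21.6 at [ 0.6308 -0.0637  0.0342] turn [-0.      0.0011 -0.0008] shift(after turn) [0.0048 0.0091 0.1938] shift(now) [0.0055 0.009  0.1938] w 0.0256 F [ 0.0804 -1.0755  0.1028]
```

View pics/i.png

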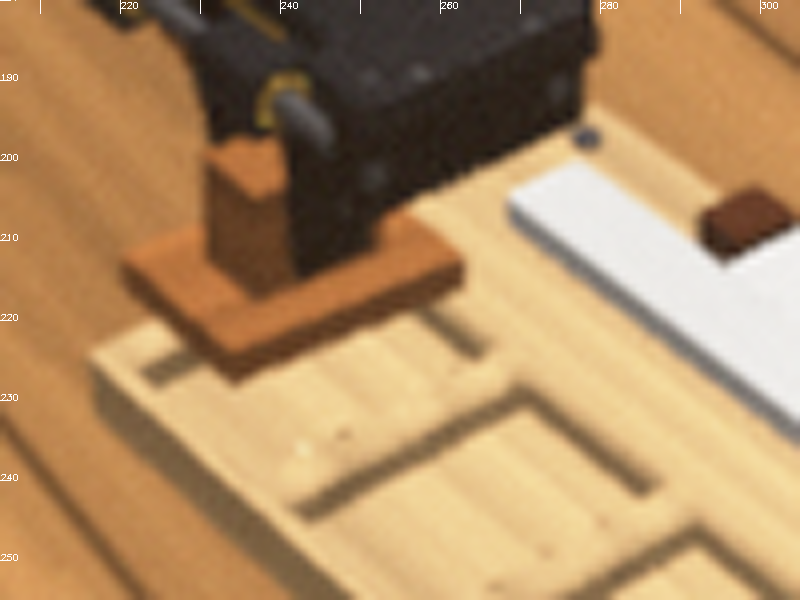

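The blank is held upright over pocket 0, with its flange's lower corners at about (221,213), (234,227) and (262,215). Pocket 0's far rim shows at (223,227)–(264,223).

```bash
cat > corn.py <<'E'
from h import *
# flange lower corners (+x-y),(+x+y),(-x+y) px -> centre in jig frame relative to pocket
def ctr(c,u,z,bias=(.0028,-.0005),org=(.5784,.0102),yaw=5.8):
    p=plane(c,u,z)[:,:2]+bias;m=(p[0]+p[2])/2
    q=(m-org)@R.from_euler("z",yaw,degrees=True).as_matrix()[:2,:2]
    e=p[1]-p[2];f=p[1]-p[0]
    return m,q*1000,np.linalg.norm(e),np.linalg.norm(f),np.degrees(np.arctan2(e[1],e[0])),np.degrees(np.arctan2(-f[0],f[1]))
E
python3 - <<'E'
from corn import *
s=pickle.load(open("scene.pkl","rb"))
u=(np.array([(122,268),(235,383),(463,286)])+.5)/8-.5+[205,180]
for z in(.046,.049,.052): print(z,ctr(s,u,z))
u2=(np.array([(90,355)])+.5)/8-.5+[205,180];print(plane(s,u2,.024)+[.0028,-.0005,0])
E
```

```text
0.046 (array([ 0.63139038, -0.07084123]), array([ 44.52937656, -85.98136297]), np.float64(0.07471763694601201), np.float64(0.06280332711748288), np.float64(0.7469925166962355), np.float64(2.4620168811215195))
0.049 (array([ 0.63304441, -0.06751882]), array([ 46.51069729, -82.84312008]), np.float64(0.07436859184034195), np.float64(0.06250993997562232), np.float64(0.7469925166962015), np.float64(2.4620168811215914))
0.052 (array([ 0.63469845, -0.06419642]), array([ 48.49201802, -79.70487719]), np.float64(0.07401954673467175), np.float64(0.062216552833762075), np.float64(0.7469925166962543), np.float64(2.4620168811214467))
[[ 0.68544961 -0.09654478  0.024     ]]
```

```bash
python3 - <<'E'
from corn import *
s=pickle.load(open("scene.pkl","rb"))
for l,dz in (([(121,262),(235,352),(463,259)],.012),([(122,291),(235,383),(463,289)],0)):
  u=(np.array(l)+.5)/8-.5+[205,180]
  for z in(.046,.049,.052): print(z,ctr(s,u,z+dz))
g=cv2.cvtColor(s["pixels"],cv2.COLOR_RGB2HSV)
for v in range(205,230): print(v," ".join("%3d"%g[v,u,2] for u in range(217,237)), "|"," ".join("%3d"%g[v,u,2] for u in range(255,268)))
E
```

```text
0.046 (array([ 0.63433875, -0.06399233]), array([ 48.15477701, -79.46547835]), np.float64(0.07337006437563051), np.float64(0.05328150537437951), np.float64(-0.15136698704620394), np.float64(8.535068486100537))
0.049 (array([ 0.63601024, -0.06063926]), array([ 50.15656723, -76.29849605]), np.float64(0.07302078787339862), np.float64(0.05302785999476619), np.float64(-0.1513669870461916), np.float64(8.535068486100503))
0.052 (array([ 0.63768174, -0.0572862 ]), array([ 52.15835745, -73.13151375]), np.float64(0.07267151137116662), np.float64(0.05277421461515275), np.float64(-0.15136698704635437), np.float64(8.535068486100489))
0.046 (array([ 0.63415456, -0.06559106]), array([ 47.80996796, -81.03741637]), np.float64(0.07400272853235983), np.float64(0.05392645893997683), np.float64(-0.1399704848232684), np.float64(8.013214323034468))
0.049 (array([ 0.63579568, -0.06229319]), array([ 49.77596333, -77.92226924]), np.float64(0.07365702313727204), np.float64(0.05367454028558044), np.float64(-0.13997048482325122), np.float64(8.013214323034532))
0.052 (array([ 0.63743681, -0.05899531]), array([ 51
[... 2905 characters left out ...]
93 230 236
225 204 232 235 228 220 212 185 153 128 126 124 121 130 146 125  97  97 100 102  98 | 241 236 235 235 238 238 231 226 223 218 233 241 237
226 146 202 232 234 226 185 137 133 129 126 137 162 190 208 189 132 107 100  98 117 | 242 241 237 234 236 237 227 230 239 242 243 243 238
227 121 148 203 234 236 220 172 137 140 171 195 215 227 229 225 203 156 125 159 196 | 241 244 242 238 234 234 236 238 239 239 241 239 237
228 121 117 147 201 233 237 222 188 194 225 232 230 228 229 230 231 211 195 222 233 | 239 243 242 239 234 231 234 236 237 237 234 232 226
229 118 119 119 136 192 232 236 231 233 232 232 232 229 228 228 229 230 232 232 234 | 238 240 240 238 233 231 231 230 230 228 219 208 186
```

>>> {"method": "play_rows", "body": {"claw": [0.9,0.9,0.9,0.9,0.9,0.9,0.9,0.9], "delta_pos": [[0.011,0.008,0],[0,0,0.06],[0,0,0.04],[0,0,0.02],[0,0,0.02],[0,0,0.015],[0,0,0.01],[0,0,0]], "delta_rot": [[0,0,0],[0,0,0],[0,0,0],[0,0,0],[0,0,0],[0,0,0],[0,0,0],[0,0,0]], "squeeze": 15}}

```text
time: 22.5
ee_pos: [0.6276, -0.0611, -0.0013]
eef_rot: [-0.05, 0.999, 0.0, 0.0]
ft_force: [0.5, 0.4, -0.7]
width: 0.0257
grip_force: 15.0
```

```bash
python3 go.py .6297 -.062 -.0046 5.8
```

```text
t 22.5 at [ 0.6276 -0.0611 -0.0013] turn [ 0.0001  0.0001 -0.0003] shift(after turn) [-0.0101 -0.0054  0.0165] shift(now) [-0.0101 -0.0054  0.0165] w 0.0257 F [ 0.4611  0.3956 -0.6908]
```

>>> {"method": "play_rows", "body": {"claw": [0.9,0.9,0.9,0.9,0.9], "delta_pos": [[0,0,0.01],[0,0,0.01],[0,0,0.008],[0,0,0],[0,0,0]], "delta_rot": [[0,0,0],[0,0,0],[0,0,0],[0,0,0],[0,0,0]]}}

```text
time: 23.0
ee_pos: [0.6295, -0.0609, -0.0046]
eef_rot: [-0.05, 0.999, 0.0, 0.002]
ft_force: [-0.6, 1.6, 14.4]
width: 0.0258
grip_force: 15.0
```

>>> {"method": "play_rows", "body": {"claw": [0.9,0.35,0.35,0.35,0.35,0.35,0.35,0.35], "delta_pos": [[0,0,0.01],[0,0,0],[0,0,0],[0,0,0],[0,0,-0.1],[0,0,-0.2],[0,0,-0.2],[0.1,-0.2,0]], "delta_rot": [[0,0,0],[0,0,0],[0,0,0],[0,0,0],[0,0,0],[0,0,0],[0,0,0],[0,0,0]]}}

```text
time: 23.8
ee_pos: [0.6165, -0.0971, 0.096]
eef_rot: [-0.055, 0.998, 0.001, 0.004]
ft_force: [0.9, -0.8, 0.4]
width: 0.0561
grip_force: 0.0
```

>>> {"method": "play_rows", "body": {"claw": [0.35,0.35,0.35], "delta_pos": [[0.1,-0.2,0],[0.1,-0.2,0],[0,0,0]], "delta_rot": [[0,0,0],[0,0,0],[0,0,0]]}}

```text
time: 24.1
ee_pos: [0.5761, -0.1947, 0.0913]
eef_rot: [-0.045, 0.999, -0.001, -0.001]
ft_force: [0.2, 0.3, 0.2]
width: 0.0566
grip_force: 0.0
```

```bash
python3 go.py .513 -.371 .09 5.6 15; python3 - <<'E'
from see import *
b=np.zeros((600,800,3),np.uint8);b[:420,:560]=crop(s,205,180,80,60,7);b[:300,560:800]=cv2.resize(crop(t,280,155,60,75,4),(240,300))
b[420:600,:400]=crop(s,195,125,100,45,4)
cv2.imwrite("pics/j.png",b)
E
```

```text
t 24.1 at [ 0.5761 -0.1947  0.0913] turn [-0.0012 -0.0838 -0.0022] shift(after turn) [ 0.3881 -0.8464 -0.0975] shift(now) [ 0.3939 -0.8493  0.0093] w 0.0566 F [0.2003 0.2891 0.2376]
```

View pics/j.png

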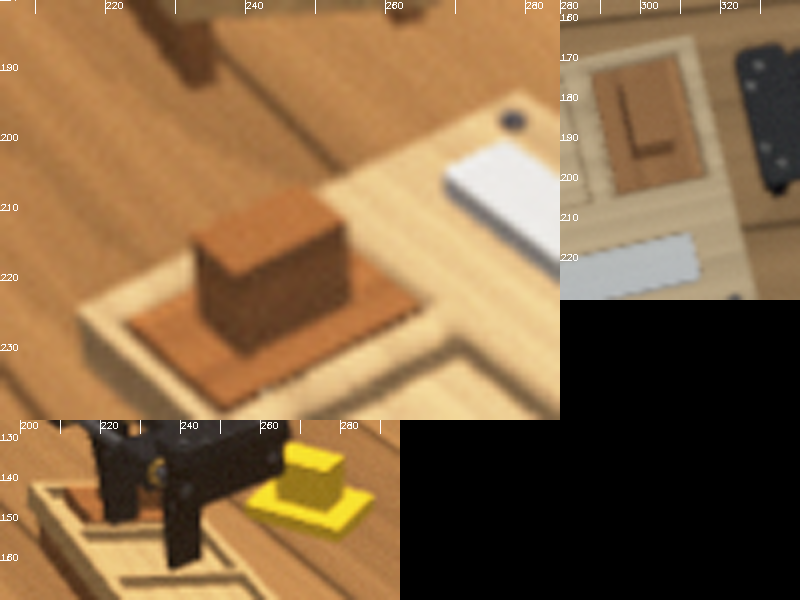

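The blank sits flush in pocket 0, with its flange at (222–264, 212–238) in the scene view. Next I'll check numerically that the second blank is still where it was.

```bash
python3 - <<'E'
from h import *
t=pickle.load(open("top.pkl","rb"));g=cv2.cvtColor(t["pixels"],cv2.COLOR_RGB2HSV)[:,:,2]
for v in range(196,240,2): print(v," ".join("%3d"%g[v,u] for u in range(418,448,1)))
E
```

```text
196 182 180 173 171 172 172 171 168 165 167 168 167 168 167 167 166 167 166 164 163 162 163 163 162 148 143 179 180 150 134
198 181 177 153 151 150 150 150 149 144 143 142 143 143 143 148 153 154 153 149 148 148 147 147 146 129 122 181 178 132 106
200 183 184 178 181 182 182 181 180 180 181 179 179 179 180 179 182 182 183 182 181 181 180 179 176 138 108 180 181 153 140
202 182 167 141 150 153 155 160 159 158 156 155 150 149 151 147 147 147 151 155 156 154 153 154 154 144 109 179 181 159 149
204 179 158  90 123 142 142 141 140 135 133 135 143 147 145 144 142 139 137 138 141 140 138 149 156 151 112 178 180 160 149
206 181 170  94 121 142 146 142 137 135 132 137 144 147 145 146 143 141 139 138 140 139 139 150 157 150 110 178 183 164 151
208 180 177  99 123 143 144 143 140 135 131 134 142 145 144 141 140 137 137 136 137 137 136 148 156 152 109 179 181 165 149
210 179 177  97 123 142 143 142 139 128  92  72  71  83 104 120 120 129 131 133 134 137 135 140 147 148 110 178 181 164 146
212 178 175  99 122 144 145 142 139 128  89  61  56  72 113 138 141 141 141 140 141 141 141 140 145 149 111 
[... 927 characters left out ...]
 133 133 130 138 144 144 142 143 142 142 141 141 144 151 149 116 158 175 159 144
230 176 175 109 111 143 144 145 143 139 134 138 144 150 149 146 143 140 141 140 140 139 139 143 151 149 114 157 175 160 144
232 176 174 111 111 141 144 144 143 140 136 138 144 148 150 147 144 141 140 140 139 140 139 142 153 149 114 157 175 169 152
234 176 174 133 131 144 145 145 149 156 156 157 159 162 157 152 150 150 152 151 161 164 166 167 169 168 160 168 177 169 154
236 180 180 179 181 179 179 178 179 180 179 178 178 179 177 178 179 179 179 179 177 177 177 177 176 177 178 179 175 166 152
238 160 159 160 158 160 158 157 155 155 156 154 154 153 153 152 153 153 151 151 151 151 150 149 149 148 149 149 148 147 146
```

```bash
python3 go.py .4920 -.3726 .092 -5.5 15
```

```text
t 24.2 at [ 0.5789 -0.1879  0.0908] turn [ 0.0082 -0.0832  0.0612] shift(after turn) [ 0.3309 -0.9609 -0.095 ] shift(now) [ 0.5224 -0.8768 -0.0062] w 0.0566 F [-0.2223  1.135   0.1888]
```

>>> {"method": "play_rows", "body": {"claw": [0.35,0.35,0.35,0.35,0.35,0.35,0.35,0.35], "delta_pos": [[0,0,0],[0,0,0],[0,0,0],[0.066,-0.192,-0.019],[0.066,-0.192,-0.019],[0.066,-0.192,-0.019],[0.066,-0.192,-0.019],[0.066,-0.192,-0.019]], "delta_rot": [[0.0027,-0.0277,0.0204],[0.0027,-0.0277,0.0204],[0.0027,-0.0277,0.0204],[0,0,0],[0,0,0],[0,0,0],[0,0,0],[0,0,0]], "squeeze": 30}}

```text
time: 25.0
ee_pos: [0.4939, -0.3711, 0.0922]
eef_rot: [0.045, 0.99, -0.006, 0.131]
ft_force: [1.1, 0.1, -0.3]
width: 0.0563
grip_force: 0.0
```

>>> {"method": "play_rows", "body": {"claw": [0.35,0.35,0.35], "delta_pos": [[0,0,0],[0,0,0],[0,0,0]], "delta_rot": [[0,0,0],[0,0,0],[0,0,0]]}}

```text
time: 25.3
ee_pos: [0.4947, -0.3694, 0.0919]
eef_rot: [0.045, 0.99, -0.005, 0.13]
ft_force: [-0.1, -0.0, -0.0]
width: 0.0565
grip_force: 0.0
```

```bash
python3 go.py .5127 -.3746 .0145 -5.5 15
```

```text
t 25.3 at [ 0.4947 -0.3694  0.0919] turn [ 0.0008 -0.0001  0.0016] shift(after turn) [ 0.011  -0.0173  0.3975] shift(now) [ 0.011  -0.0182  0.3975] w 0.0565 F [-0.0978 -0.015  -0.0377]
```

>>> {"method": "play_rows", "body": {"claw": [0.35,0.35,0.35,0.35,0.35,0.35,0.35,0.35], "delta_pos": [[0.011,-0.018,0],[0,0,0.1],[0,0,0.1],[0,0,0.1],[0,0,0.05],[0,0,0.03],[0,0,0.018],[0,0,0]], "delta_rot": [[0.0008,0,0.0016],[0,0,0],[0,0,0],[0,0,0],[0,0,0],[0,0,0],[0,0,0],[0,0,0]]}}

```text
time: 26.1
ee_pos: [0.5117, -0.3769, 0.015]
eef_rot: [0.049, 0.99, -0.007, 0.131]
ft_force: [-0.6, -0.1, 0.2]
width: 0.0564
grip_force: 0.0
```

```bash
python3 go.py .5127 -.3746 .0145 -5.5 15
```

```text
t 26.1 at [ 0.5117 -0.3769  0.015 ] turn [-0.0005  0.0001 -0.0007] shift(after turn) [-0.0033  0.0122  0.0033] shift(now) [-0.0033  0.0122  0.0033] w 0.0564 F [-0.5584 -0.0647  0.1785]
```

>>> {"method": "play_rows", "body": {"claw": [0.9,0.9,0.9,0.9,0.9,0.9,0.9], "delta_pos": [[0,0,0],[0,0,0],[0,0,0],[0,0,0],[0,0,0],[0,0,0],[0,0,0]], "delta_rot": [[0,0,0],[0,0,0],[0,0,0],[0,0,0],[0,0,0],[0,0,0],[0,0,0]]}}

```text
time: 26.8
ee_pos: [0.5115, -0.3768, 0.0149]
eef_rot: [0.049, 0.99, -0.007, 0.13]
ft_force: [-1.7, 1.3, 2.5]
width: 0.0257
grip_force: 30.0
```

```bash
python3 go.py .5127 -.3746 .0145 -5.5 15
```

```text
t 26.8 at [ 0.5115 -0.3768  0.0149] turn [-0.0004  0.0001 -0.0007] shift(after turn) [-0.0042  0.0118  0.003 ] shift(now) [-0.0042  0.0118  0.003 ] w 0.0257 F [-1.747   1.28    2.4853]
```

>>> {"method": "play_rows", "body": {"claw": [0.9,0.9,0.9,0.9,0.9,0.9], "delta_pos": [[0,0,-0.03],[0,0,-0.1],[0,0,-0.2],[0,0,-0.15],[0,0,0],[0,0,0]], "delta_rot": [[0,0,0],[0,0,0],[0,0,0],[0,0,0],[0,0,0],[0,0,0]]}}

```text
time: 27.4
ee_pos: [0.4869, -0.3744, 0.1079]
eef_rot: [0.049, 0.99, -0.007, 0.131]
ft_force: [-0.3, 0.2, -3.0]
width: 0.0258
grip_force: 30.0
```

```bash
python3 go.py .6225 .0137 .035 5.8
```

```text
t 27.4 at [ 0.4869 -0.3744  0.1079] turn [-0.0087  0.0834 -0.0632] shift(after turn) [-0.8708  1.862   0.3647] shift(now) [-0.3728  1.9982  0.4759] w 0.0258 F [-0.3084  0.245  -3.0242]
```

>>> {"method": "play_rows", "body": {"claw": [0.9,0.9,0.9,0.9,0.9,0.9,0.9,0.9], "delta_pos": [[0,0,0],[0,0,0],[0,0,0],[-0.097,0.207,0],[-0.097,0.207,0],[-0.097,0.207,0],[-0.097,0.207,0],[-0.097,0.207,0]], "delta_rot": [[-0.0029,0.0278,-0.0211],[-0.0029,0.0278,-0.0211],[-0.0029,0.0278,-0.0211],[0,0,0],[0,0,0],[0,0,0],[0,0,0],[0,0,0]]}}

```text
time: 28.2
ee_pos: [0.562, -0.1563, 0.1058]
eef_rot: [-0.051, 0.999, 0.0, -0.002]
ft_force: [1.1, -0.4, -1.6]
width: 0.0256
grip_force: 30.0
```

>>> {"method": "play_rows", "body": {"claw": [0.9,0.9,0.9,0.9,0.9,0.9,0.9,0.9], "delta_pos": [[-0.097,0.207,0],[-0.097,0.207,0],[-0.097,0.207,0],[-0.095,0.206,0],[0,0,0.15],[0,0,0.15],[0,0,0],[0,0,0]], "delta_rot": [[0,0,0],[0,0,0],[0,0,0],[0,0,0],[0,0,0],[0,0,0],[0,0,0],[0,0,0]]}}

```text
time: 29.0
ee_pos: [0.6215, 0.0134, 0.0466]
eef_rot: [-0.051, 0.999, -0.0, -0.002]
ft_force: [0.2, -0.5, -0.8]
width: 0.0256
grip_force: 30.0
```

```bash
python3 go.py .6225 .0137 -.0045 5.8; python3 - <<'E'
from see import *
cv2.imwrite("pics/k.png",crop(s,215,180,98,72,8)[:576,:784])
E
```

```text
t 29.0 at [0.6215 0.0134 0.0466] turn [-0.     -0.0011 -0.    ] shift(after turn) [-0.005   0.0009  0.2556] shift(now) [-0.0059  0.0009  0.2556] w 0.0256 F [ 0.2267 -0.5241 -0.7768]
```

View pics/k.png

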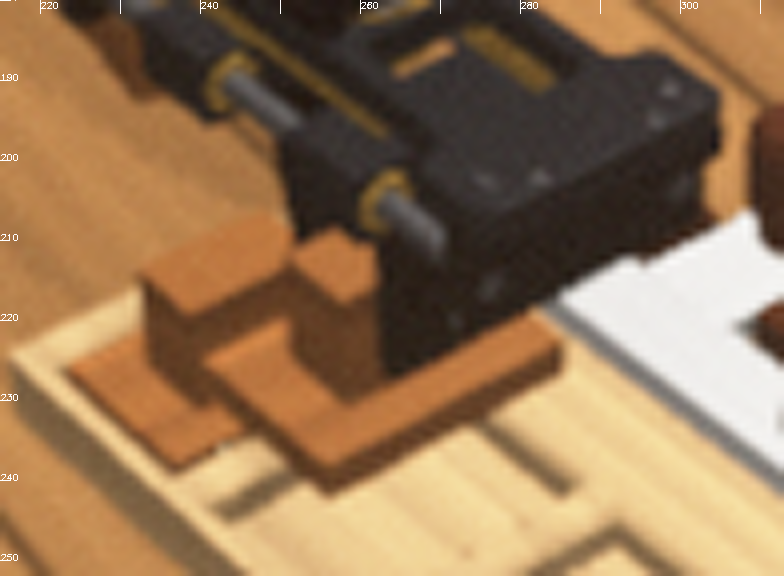

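The second blank is held over pocket 1, with its flange's upper corners at about (240,225), (256,238) and (285,222).

```bash
python3 - <<'E'
from corn import *
s=pickle.load(open("scene.pkl","rb"))
u=(np.array([(203,360),(330,465),(562,342)])+.5)/8-.5+[215,180]
for z in(.058,.061): print(z,ctr(s,u,z+.012))
u=(np.array([(203,391),(330,496),(562,373)])+.5)/8-.5+[215,180]
print(ctr(s,u,.061))
print((np.array([.6215,.0134])-[.5784,.0102])@R.from_euler("z",5.8,degrees=True).as_matrix()[:2,:2])
E
```

```text
0.058 (array([0.62183707, 0.00904357]), array([43.09783403, -5.54009499]), np.float64(0.07787668510277652), np.float64(0.055482693810039126), np.float64(5.556496038322815), np.float64(7.059878381180577))
0.061 (array([0.62360168, 0.01210729]), array([45.16302285, -2.67038809]), np.float64(0.07749875849262484), np.float64(0.055213442668108494), np.float64(5.5564960383229165), np.float64(7.059878381180562))
(array([0.62332432, 0.01089752]), array([44.76482364, -3.84593644]), np.float64(0.07790014411219975), np.float64(0.05537631220550839), np.float64(5.2653489048475315), np.float64(7.327371327471414))
[ 0.04320274 -0.00117191]
```

>>> {"method": "play_rows", "body": {"claw": [0.9,0.9,0.9,0.9,0.9,0.9,0.9,0.9], "delta_pos": [[-0.002,0.001,0.08],[0,0,0.06],[0,0,0.03],[0,0,0.02],[0,0,0.02],[0,0,0.02],[0,0,0.01],[0,0,0]], "delta_rot": [[0,-0.001,0],[0,0,0],[0,0,0],[0,0,0],[0,0,0],[0,0,0],[0,0,0],[0,0,0]], "squeeze": 15}}

```text
time: 29.9
ee_pos: [0.6226, 0.014, -0.0008]
eef_rot: [-0.051, 0.999, 0.0, 0.001]
ft_force: [0.1, 0.1, -1.3]
width: 0.0256
grip_force: 15.0
```

>>> {"method": "play_rows", "body": {"claw": [0.9,0.9,0.9,0.9], "delta_pos": [[0,0,0.01],[0,0,0.01],[0,0,0],[0,0,0]], "delta_rot": [[0,0,0],[0,0,0],[0,0,0],[0,0,0]]}}

```text
time: 30.3
ee_pos: [0.6231, 0.0141, -0.0042]
eef_rot: [-0.051, 0.999, 0.0, 0.001]
ft_force: [-0.9, 0.1, 3.9]
width: 0.0256
grip_force: 15.0
```

Contact at the floor. I'll press lightly, release, back off and look.

>>> {"method": "play_rows", "body": {"claw": [0.9,0.9,0.35,0.35,0.35,0.35,0.35,0.35], "delta_pos": [[0,0,0.01],[0,0,0],[0,0,0],[0,0,0],[0,0,0],[0,0,-0.1],[0,0,-0.2],[0,0,-0.2]], "delta_rot": [[0,0,0],[0,0,0],[0,0,0],[0,0,0],[0,0,0],[0,0,0],[0,0,0],[0,0,0]]}}

```text
time: 31.1
ee_pos: [0.6217, 0.0138, 0.0937]
eef_rot: [-0.051, 0.999, -0.0, 0.0]
ft_force: [0.5, 1.3, 0.2]
width: 0.0554
grip_force: 0.0
```

>>> {"method": "play_rows", "body": {"claw": [0.5,0.5,0.5,0.5,0.5,0.5,0.5,0.5], "delta_pos": [[0.2,0,0],[0.2,0,0],[0.2,0,0],[0.2,0,0],[0.07,0,0],[0,0,0],[0,0,0],[0,0,0]], "delta_rot": [[0,0,0],[0,0,0],[0,0,0],[0,0,0],[0,0,0],[0,0,0],[0,0,0],[0,0,0]]}}

```text
time: 31.9
ee_pos: [0.4504, -0.0036, 0.0931]
eef_rot: [-0.051, 0.999, -0.0, 0.001]
ft_force: [0.4, -1.1, 0.1]
width: 0.0435
grip_force: 0.0
```

```bash
python3 go.py .4645 -.0014 .017 5.8; python3 - <<'E'
from see import *
b=np.zeros((600,800,3),np.uint8);b[:400,:500]=crop(s,205,190,125,100,4);b[:280,500:800]=crop(s,310,250,150,140,2);b[400:600,:440]=crop(t,114,160,220,100,2)
b[285:585,500:800]=crop(s,205,195,75,75,4)
cv2.imwrite("pics/l.png",b)
E
```

```text
t 31.9 at [ 0.4504 -0.0036  0.0931] turn [-0.0001  0.0008  0.0001] shift(after turn) [-0.0711  0.0038  0.3807] shift(now) [-0.0701  0.0038  0.3809] w 0.0435 F [ 0.3646 -1.076   0.0803]
```

View pics/l.png

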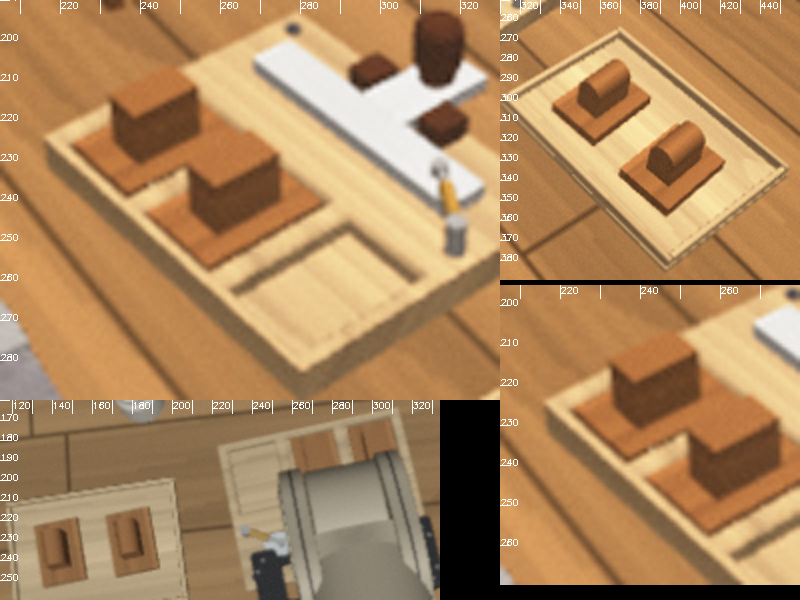

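Both blanks sit flush, with flanges at (222–262, 225–240) and (241–286, 240–257), and both finished blocks stand in the tray. Next I'll grip the knob and push the slide home.

>>> {"method": "play_rows", "body": {"claw": [0.3,0.3,0.3,0.3,0.3,0.3,0.3,0.3], "delta_pos": [[-0.119,0.003,0],[0,0,0],[0,0,0],[0,0,0.1],[0,0,0.1],[0,0,0.1],[0,0,0.08],[0,0,0]], "delta_rot": [[0,0,0],[0,0,0],[0,0,0],[0,0,0],[0,0,0],[0,0,0],[0,0,0],[0,0,0]], "squeeze": 30}}

```text
time: 32.8
ee_pos: [0.4711, -0.001, 0.0153]
eef_rot: [-0.051, 0.999, -0.0, -0.001]
ft_force: [-0.6, -0.2, 0.3]
width: 0.0611
grip_force: 0.0
```

>>> {"method": "play_rows", "body": {"claw": [0.9,0.9,0.9,0.9,0.9,0.9], "delta_pos": [[0,0,0],[0,0,0],[0,0,0],[0,0,0],[0,0,0],[0,0,0]], "delta_rot": [[0,0,0],[0,0,0],[0,0,0],[0,0,0],[0,0,0],[0,0,0]]}}

```text
time: 33.4
ee_pos: [0.4734, -0.0007, 0.0174]
eef_rot: [-0.051, 0.999, 0.0, 0.001]
ft_force: [-1.2, 0.1, 3.9]
width: 0.0292
grip_force: 30.0
```

```bash
python3 go.py .5236 .0047 .017 5.8
```

```text
t 33.4 at [ 0.4734 -0.0007  0.0174] turn [0.0001 0.0008 0.0001] shift(after turn) [-0.2524  0.0013  0.002 ] shift(now) [-0.2524  0.0012  0.0027] w 0.0292 F [-1.1657  0.0716  3.8909]
```

>>> {"method": "play_rows", "body": {"claw": [0.9,0.9,0.9,0.9,0.9,0.9,0.9,0.9], "delta_pos": [[-0.035,0,0],[-0.035,0,0],[-0.035,0,0],[-0.035,0,0],[-0.035,0,0],[-0.035,0,0],[-0.035,0,0],[-0.015,0,0]], "delta_rot": [[0,0,0],[0,0,0],[0,0,0],[0,0,0],[0,0,0],[0,0,0],[0,0,0],[0,0,0]]}}

```text
time: 34.2
ee_pos: [0.5231, 0.0046, 0.0172]
eef_rot: [-0.051, 0.999, 0.0, -0.002]
ft_force: [-21.3, -0.7, 28.2]
width: 0.0292
grip_force: 30.0
```

>>> {"method": "play_rows", "body": {"claw": [0.9,0.9,0.9,0.3,0.3,0.3,0.3,0.3], "delta_pos": [[-0.005,0,0],[0,0,0],[0,0,0],[0,0,0],[0,0,0],[0,0,0],[0,0,0],[0,0,-0.1]], "delta_rot": [[0,0,0],[0,0,0],[0,0,0],[0,0,0],[0,0,0],[0,0,0],[0,0,0],[0,0,0]]}}

```text
time: 35.0
ee_pos: [0.524, 0.0046, 0.0352]
eef_rot: [-0.051, 0.999, -0.0, -0.001]
ft_force: [1.1, 0.1, -0.2]
width: 0.058
grip_force: 0.0
```

>>> {"method": "play_rows", "body": {"claw": [0.3,0.3,0.3,0.3,0.3,0.3,0.3], "delta_pos": [[0,0,-0.2],[0,0,-0.2],[0.2,0,0],[0.2,0,0],[0.2,0,0],[0,0,0],[0,0,0]], "delta_rot": [[0,0,0],[0,0,0],[0,0,0],[0,0,0],[0,0,0],[0,0,0],[0,0,0]]}}

```text
time: 35.7
ee_pos: [0.4063, -0.0072, 0.1173]
eef_rot: [-0.051, 0.999, 0.001, 0.002]
ft_force: [0.9, -0.1, 0.7]
width: 0.0608
grip_force: 0.0
```

```bash
python3 - <<'E'
from see import *
b=np.zeros((600,800,3),np.uint8);b[:420,:600]=cv2.resize(crop(s,200,185,150,105,4),(600,420));b[420:600,:440]=crop(t,114,165,220,90,2)
b[420:600,440:800]=cv2.resize(crop(s,310,250,150,140,2),(360,180))
cv2.imwrite("pics/m.png",b)
E
```

```text
(no output)
```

View pics/m.png

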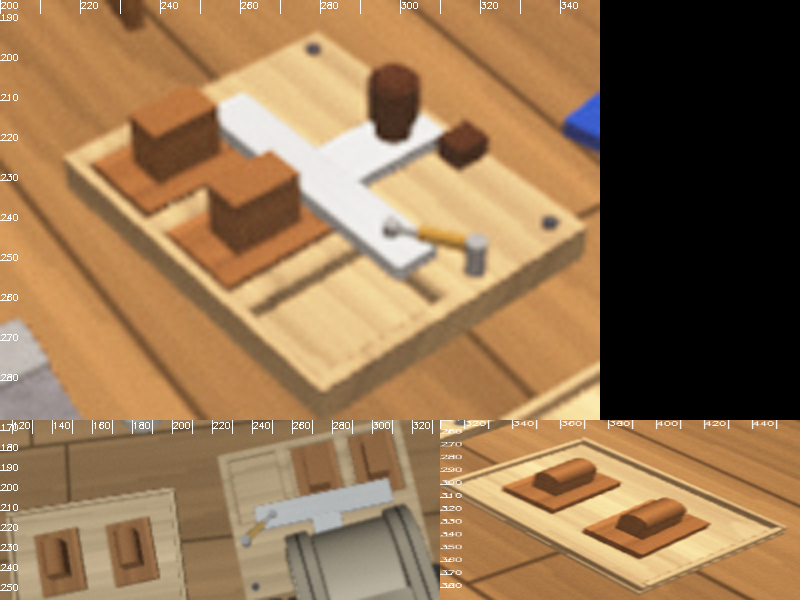

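The slide is home: its bar spans (257,210) to (305,252), over the knob-side ends of both seated flanges. The finished blocks stand in the tray and the gripper is clear. I'll hand the job in.

```bash
python3 -c "
from bench import r
print(r.close_job())"
```

```text
the job is handed in; nothing more can be done
None
```

The job is handed in: both finished blocks stand in the tray, both blanks are seated in pockets 0 and 1, and the slide is pushed home, all confirmed in the last pictures; no verdict was returned.

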